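# Pin the rolling mill's crank

### The arm

A 6-joint arm with a two-finger parallel gripper is mounted at the origin on the work surface. World frame = base frame: x ahead of the robot, y to its left, z up, the work surface at z = 0. Lengths are in m, angles in rad, forces in N, time in s.
With the tool pointing down it reaches from about 0.275 to 0.875 m from the base axis. Payload 12.5 kg.
Tool frame: the origin (TCP) lies midway between the tips of the shut fingers; the grasp point (between the pads) lies 19 mm behind it; y points along the fingers, z is the direction in which the jaws open and shut, and the axes are right-handed (so a half turn about y gives the same grasp; the last joint's range is limited). The gripper opens to 85 mm and grips with 20 to 120 N. Pads are 22 mm wide; open, the fingers measure 114 mm over their backs; the gripper's body (76 mm by 85 mm) begins 54 mm behind the grasp point. The pads swing forward as they close: fully open they stand 13 mm farther back than shut.
Start: joints at [1.098, 0.351, 1.652, -0, 1.139, -0.085], TCP at [0.208, 0.509, 0.231] pointing down, gripper open.
Joint ranges: [-2.75, 2.75], [-0.79, 2.1], [0.01, 2.65], [-1.57, 4.71], [0.07, 3.14], [-2.87, 2.87]. Speed limits (rad/s): [2.22, 2.22, 2.79, 3.14, 3.14, 3.14].

### API

Orientations are given as a unit quaternion [w, x, y, z].
In Python, from station import sensors, optics, order gives the robot as it stands.
- The arm moves only by the tool carry_out, never from a script. Its arguments are lists of equal length, an entry for each row: "delta_pos": the shift along the tool's x, y, z normalised to -1 to 1, where 1 is 0.25 m, a list of three; "twist": the turn, a rotation vector about the tool's x, y, z normalised to -1 to 1, where 1 is pi/2 rad, a list of three; "hand": the gripper's target within -1 to 1 (fully open at 1, half-way at 0, shut at -1). In form: {"delta_pos": [[dx, dy, dz], ...], "twist": [[rx, ry, rz], ...], "hand": [hand, ...]}. A call has 1 to 12 rows; each row shifts and turns the pose as measured when the row begins, along the tool's axes as they then stand; what a row does not reach is not made up. A row lasts 1/12 s, in which the tool goes at most 41.7 mm and 7.16 degrees, less where a joint would pass 70% of its speed; a pose out of reach is approached as far as the arm can. A call with a number of a shift or a turn outside -1 to 1 is refused whole. A call with a gripper value outside its range is refused whole. The fingers move at their own pace and stop on an object; "force" is the grip in N (left out, the last holds). Time passes only in rows, so rows that do not move let the fingers close. It gives the time, the measured TCP pose, the force and the opening at its end, in the units of the state.
- sensors.read_state(): the state, without advancing time (a new reading comes with each control period).
- optics.grab_frame(name): name is "side" or "top"; returns the picture (384x512x3 uint8, red, green, blue); there is no depth.
- optics.camera_model(name): a dict with "fov_y" (degrees; the focal length in pixels is half the picture's height over the tangent of half this angle, whatever the lens; pixels are square), "cx", "cy" (the principal point, pixels), "dist" ([k1, k2, p1, p2, k3] as OpenCV has them; the pictures are not rectified), "R" (3x3) and "t" (3): a world point X has camera coordinates R X + t. Camera axes: x right, y down, z forward; pixel columns grow to the right and rows downward; lengths in m; the calibration is good to about 2 mm. A picture is of the moment at which its call begins. camera_model takes no time and is no camera call.
- order.hand_in(): hands the job in, once; it reports no verdict.
The state is a dict: "time_s": time; "joints": joint angles; "dq": joint speeds; "joint_torque": joint torques, N m; "tcp_pos": TCP position; "eef_rot": TCP orientation; "wrist_force": force on the tool from outside, world axes, zero at the start; "torque": the same for the moment, N m; "gripper_width": finger opening in m.
Only numpy, scipy, OpenCV 4.12 (cv2) and the standard library are available. Lean on these libraries where they do the work, as an engineer would, in place of code of your own. Each camera call takes 0.05 s, during which the arm holds its last target.

### The job

Push the rolling mill's crank fully home on its shaft, then take the R-clip out of the punch block and press its straight leg down through the shaft's cross-hole until the bent leg has ridden over the shaft and closed round it. Feel for the hole and never force the clip. Leave the two punches, the hammer and the file where they are.

Things in the scene. Friction and masses are not known exactly. Their poses are not given: they have to be found in the camera images.
- mill: Green cast hand rolling mill on a dark wood plinth, 0.33 m tall, fixed. Origin: on the bench, under the shaft's axis and 62 mm out from the gear case's face. z up, y level along the shaft towards the mill, x across. The 22 mm steel shaft lies along y, its axis 170 mm above the bench, free end to -y. Behind the gear case (y over 115 mm) the mill is 0.33 m tall.
- case_face (a point): Fixed point of the mill: where the shaft's axis passes the gear case's face. Axes as the mill's. The round case, 84 mm across here, goes on to +y. The shaft's upright 6.6 mm cross-hole is 16 mm from the shaft's free end and 53 to 71 mm out (-y) from this point: the brass bush that carries shaft and crank is clamped further out or in each time. No pose tells how far; see or feel it.
- shaft (a joint): Turn of the shaft with its crank, rad, about the mill's y axis. 0: cross-hole upright, crank arm straight down. Positive: the hole's upper mouth leans to the mill's +x. Starts within 0.09 rad. Stiff (0.25 N m): stays put but yields to a firm side push.
- crank (a joint): How far the crank's hub has yet to slide on, m: 0 is home against the bush, more is nearer the free end (mill's -y). Starts 13 to 22 mm off, covering the hole; slides with 4 N. Hub: dark steel, 36 mm thick, 40 mm long round the shaft, at home 9 to 49 mm inward of the hole. Its arm hangs down 130 mm to a 28 mm wooden handle, which points to -y, 40 mm above the bench, 66 mm past the hole.
- clip: R-clip of bright 5 mm spring wire, 98 mm long, 45 g, standing upright in a hole of the block. Origin: on the straight leg's centre line, where the shaft's axis lies when the clip is home. z up the straight leg, x to the bent leg, y square to the clip's plane. Home: z along the hole, y along the shaft (either way round), origin on the shaft's axis.
- coil (a point): Middle of the clip's double coil, 24 mm across and 10 mm thick along the clip's y, at x = 9.5, z = 40 mm of the clip: the place to grip, across its flat faces. Axes as the clip's. When home it is 40 mm above the shaft's axis, the coil's underside 28 mm.
- leg_tip (a point): Square-cut lower end of the clip's straight leg, 46 mm below its origin. Axes as the clip's.
- bent_leg (a joint): Spread of the sprung bent leg about the coil, rad: 0 closed. 3.5 N m per rad. It comes near the straight leg at clip z = 16, bows out to x = 14 at z = 0, in to x = 8 at z = -11, flares to x = 15.5 at z = -24 mm. It starts to spread with the origin 22 mm above the shaft's axis, is widest (0.1) some 10 mm above, closes when home. Pushing takes some 8 N; past home it stiffens.
- block: Pale wooden punch block, 165 x 60 x 40 mm, fixed. Origin: centre of the underside; x along its length. Three 6 mm square holes, 18 mm deep, on its middle line at x = -50, 0 and 50 mm hold the clip and the two punches, in any order; the clip's plane lies along the row within 0.2 rad.
- punch0: Dark steel dapping punch, 70 mm long with a 16 mm ball-ended head, standing in the block. Bystander. Origin: centre of its foot; z up.
- punch1: Dark steel dapping punch, 70 mm long with a 12 mm ball-ended head, standing in the block. Bystander. Origin: centre of its foot; z up.
- hammer: Hammer, 240 mm long, wooden handle, lying on the bench. Bystander. Origin: underside of its middle; x along the handle towards the head.
- file: Flat file, 280 mm long and 25 mm high, pale wooden handle, lying on the bench. Bystander. Origin: underside, where the handle meets the blade; x along the blade.
Not all that is in view belongs to the job. Of the things shaped like the clip, the bare steel one is meant.

How it is judged:
On the way, in this order (a step that is already met when the one before it is completed fails the run):
1. the crank is pushed home against the bush, within 1.5 mm (value of joint crank below 0.0015 m), for 0.2 s.
2. the straight leg is in the cross-hole and the bent leg is spread, riding over the shaft (open by more than 0.05 rad) (x of clip in the frame of mill between -0.006 and 0.006 m and y of clip in the frame of mill between -0.013 and 0.013 m and z of clip in the frame of mill between 0.172 and 0.194 m and value of joint bent_leg above 0.05 rad and value of joint crank below 0.002 m), for 0.03 s.
At the end, for the whole second after the job is handed in: The crank is home against its bush within 2 mm, and the clip is home and at rest: its straight leg through the cross-hole, its bow closed round the shaft (bent leg less than 0.035 rad open), its origin within 3.5 mm of the shaft's axis, its plane square across the shaft within 0.15 rad (value of joint crank below 0.002 m and x of clip in the frame of mill between -0.0035 and 0.0035 m and z of clip in the frame of mill between 0.1665 and 0.1735 m and y of clip in the frame of mill between -0.013 and 0.013 m and angle between the y axis of clip and the y axis of mill, either way round below 0.15 rad and value of joint bent_leg below 0.035 rad and linear speed of clip below 0.02 m/s); the robot touches nothing.
It fails at once if the clip is forced: it presses on the mill with over 35 N (contact force between clip and mill above 35 N).
It fails at once if a punch is pulled out or knocked over (moved by over 20 mm) (distance of any of punch0, punch1 from where it was at the start of the episode above 0.02 m).
It fails at once if the hammer or the file is moved by over 20 mm (distance of any of hammer, file from where it was at the start of the episode above 0.02 m).
It also fails if it takes over 58 s, if anything falls off the work surface, if the arm or the gripper's body presses on something with over 40 N, if the wrist force passes 120 N, or if a joint passes its speed limit or range.

## Working session

There is one attempt and no reset: what is moved stays moved. The work goes in short steps, Python scripts to look and compute and a tool call to move; the robot and the scene stay as the last step left them, time stands still between calls to the robot, and variables do not carry over. Pictures are saved under pics/ and viewed, and the job is handed in when it is done.

Besides the shell and the picture viewer there is one more tool, called after "Request:" by a JSON object that holds its "op" and its "data". carry_out: Moves the arm, as the interface text tells. Scaled input: -1 to 1 covers 0.25 m each way for a shift and pi/2 rad each way for a turn. Its arguments: {"type":"object","properties":{"delta_pos":{"type":"array","items":{"type":"array","items":{"type":"number","minimum":-1,"maximum":1}}},"twist":{"type":"array","items":{"type":"array","items":{"type":"number","minimum":-1,"maximum":1}}},"hand":{"type":"array","items":{"type":"number"}},"force":{"type":"number"}},"required":["delta_pos","twist","hand"]}

```bash
ls; mkdir -p pics; python3 - <<'E'
from station import sensors, optics
import cv2, json
s=sensors.read_state(); print(s)
for n in("side","top"):
    im=optics.grab_frame(n); cv2.imwrite(f"pics/{n}0.png",im[:,:,::-1]); 
    m=optics.camera_model(n); print(n,m)
E
```

```text
pics
{'time_s': 0.0, 'joints': array([ 1.09842386e+00,  3.51259379e-01,  1.65244110e+00,  2.29286872e-05,
        1.13912516e+00, -8.45783798e-02]), 'dq': array([-0.00084458,  0.00233262, -0.00022013, -0.00113454,  0.00100381,
       -0.00223199]), 'joint_torque': array([ 4.80183953e-04, -5.06101513e+01, -2.91412282e+01, -1.02270047e-05,
        4.45757643e-03,  7.96434620e-06]), 'tcp_pos': array([0.20778328, 0.50886728, 0.23073929]), 'eef_rot': array([-0.69343826,  0.69427248, -0.13637863,  0.13612482]), 'wrist_force': array([-0.23808584, -0.44984977, -0.42966259]), 'torque': array([ 0.03070141,  0.04173296, -0.01690396]), 'gripper_width': 0.08561878499230809}
side {'fov_y': 48.31408577929065, 'cx': 256.9620037052553, 'cy': 190.97888482763983, 'dist': array([0.01368001, 0.        , 0.        , 0.        , 0.        ]), 'R': array([[ 0.94792918, -0.31837517, -0.00821784],
       [-0.19425123, -0.55753002, -0.80711011],
       [ 0.25238212,  0.76667955, -0.59034374]]), 't': array([-0.60230085,  0.11744513,  0.89504904])}
top {'fov_y': 57.90184191687715, 'cx': 250.1141539584496, 'cy': 190.29494967752203, 'dist': array([-0.0865015,  0.       ,  0.       ,  0.       ,  0.       ]), 'R': array([[-0.00428996, -0.99997032, -0.0064002 ],
       [-0.98020822,  0.00547178, -0.19789369],
       [ 0.19792284,  0.00542457, -0.98020259]]), 't': array([-0.12849211,  0.60373326,  0.73801896])}
```

View pics/side0.png

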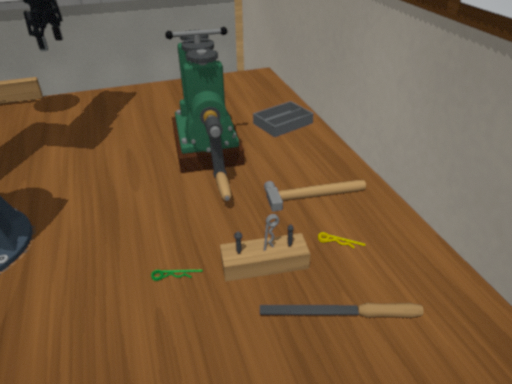

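View pics/top0.png

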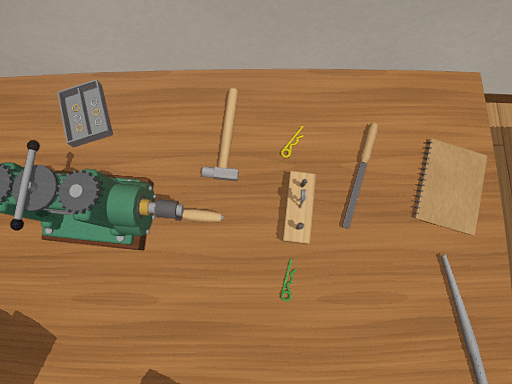

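The side view shows the mill near (205,110) with its crank and handle at (222,185), and the block near (265,255) with the clip in the middle hole at (271,230). The top view shows the mill on the left with the hub at (165,209), and the block at (298,207). I'll zoom in on both.

```bash
cat > h.py <<'E'
import numpy as np, cv2
from station import sensors, optics
from scipy.spatial.transform import Rotation as Ro
def cam(n):
    m=optics.camera_model(n); f=192/np.tan(np.radians(m['fov_y']/2))
    K=np.array([[f,0,m['cx']],[0,f,m['cy']],[0,0,1]]); return K,np.array(m['dist']),np.array(m['R']),np.array(m['t'])
def ray(n,u,v):
    K,d,R,t=cam(n); p=cv2.undistortPoints(np.array([[[u,v]]],float),K,d)[0,0]
    D=R.T@np.array([p[0],p[1],1]); return -R.T@t, D/np.linalg.norm(D)
def onz(n,u,v,z):
    o,D=ray(n,u,v); return o+D*(z-o[2])/D[2]
def proj(n,X):
    K,d,R,t=cam(n); return cv2.projectPoints(np.atleast_2d(np.array(X,float)),cv2.Rodrigues(R)[0],t,K,d)[0][:,0]
def tri(a,b):
    o1,d1=ray('side',*a);o2,d2=ray('top',*b)
    A=np.stack([d1,-d2],1); s=np.linalg.lstsq(A,o2-o1,rcond=None)[0]
    p,q=o1+s[0]*d1,o2+s[1]*d2; return (p+q)/2,np.linalg.norm(p-q)
def grab(n,name):
    im=optics.grab_frame(n)[:,:,::-1].copy(); cv2.imwrite(f'pics/{name}.png',im); return im
def crop(src,x,y,w,h,k,name):
    im=cv2.imread(f'pics/{src}.png')[y:y+h,x:x+w]; cv2.imwrite(f'pics/{name}.png',cv2.resize(im,None,fx=k,fy=k,interpolation=cv2.INTER_CUBIC))
def st():
    s=sensors.read_state(); q=s['eef_rot']; R=Ro.from_quat([q[1],q[2],q[3],q[0]]).as_matrix(); return s,R
E
python3 - <<'E'
from h import *
crop('side0',210,200,110,90,7,'c1')
crop('top0',270,160,60,90,6,'c2')
crop('top0',120,170,120,80,6,'c3')
crop('side0',160,80,100,130,4.5,'c4')
print(st()[1])
for n in('side','top'):print(ray(n,256,192))
E
```

```text
[[ 9.25725781e-01 -5.22249160e-04  3.78195062e-01]
 [-3.78195400e-01 -9.25968895e-04  9.25725328e-01]
 [-1.33262411e-04 -9.99999435e-01 -1.05470551e-03]]
(array([ 0.36785804, -0.81249424,  0.61822814]), array([ 0.24978718,  0.766061  , -0.59224733]))
(array([ 0.44516226, -0.13579522,  0.84206073]), array([ 0.19300452, -0.01150499, -0.98113041]))
```

View pics/c1.png

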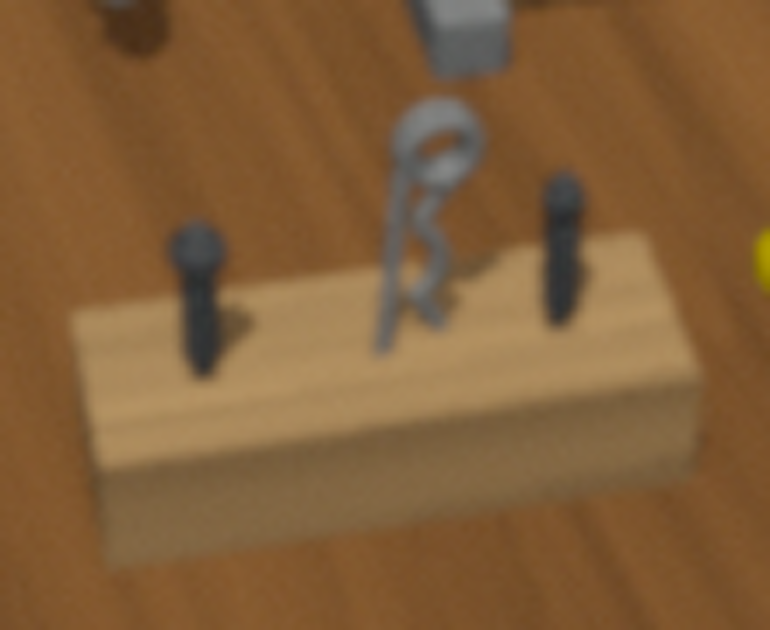

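View pics/c2.png

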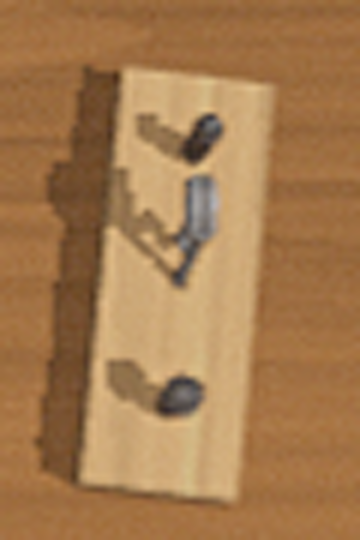

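View pics/c3.png

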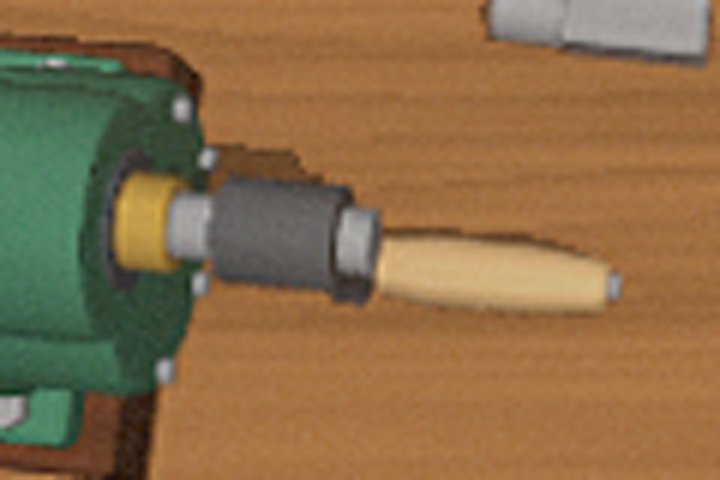

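View pics/c4.png

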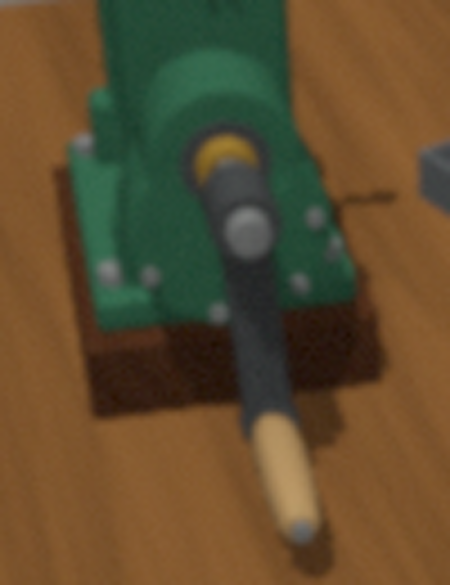

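```bash
python3 - <<'E'
from h import *
np.set_printoptions(precision=4,suppress=True)
T=lambda x,y:(120+(x+.5)/6-.5,170+(y+.5)/6-.5)
print('side end',onz('side',160+249/4.5,80+232/4.5,.17))
for a in [(372,241),(345,239),(190,226),(175,224),(150,222)]: print('top',a,onz('top',*T(*a),.17))
# hub ends z=.188 (top) 
for a in [(215,183),(352,190),(210,282),(340,290)]: print('hub',a,onz('top',*T(*a),.17))
print('handle end',tri((160+302/4.5,80+530/4.5),T(614,286)))
print('handle end z.04',onz('side',160+302/4.5,80+530/4.5,.04),onz('top',*T(614,286),.04))
# block top corners z=.04
B=lambda x,y:(270+(x+.5)/6-.5,160+(y+.5)/6-.5)
S=lambda x,y:(210+(x+.5)/7-.5,200+(y+.5)/7-.5)
tc=[onz('top',*B(*p),.04) for p in [(121,68),(275,86),(238,500),(79,486)]]
sc=[onz('side',*S(*p),.04) for p in [(645,235),(698,376),(103,466),(73,312)]]
print('block top',np.array(tc),np.mean(tc,0)); print('block side',np.array(sc),np.mean(sc,0))
print('clip foot',onz('side',*S(382,352),.04),onz('top',*B(178,284),.04))
print('coil',tri(S(441,143),B(200,205)))
print('p', onz('side',*S(203,377),.04),onz('side',*S(560,324),.04))
E
```

```text
side end [0.5436 0.0088 0.17  ]
top (372, 241) [0.5427 0.0026 0.17  ]
top (345, 239) [0.5433 0.0116 0.17  ]
top (190, 226) [0.5478 0.0632 0.17  ]
top (175, 224) [0.5485 0.0683 0.17  ]
top (150, 222) [0.5492 0.0767 0.17  ]
hub (215, 183) [0.5621 0.0556 0.17  ]
hub (352, 190) [0.5596 0.0098 0.17  ]
hub (210, 282) [0.5293 0.0557 0.17  ]
hub (340, 290) [0.5266 0.0126 0.17  ]
handle end (array([ 0.5433, -0.0656,  0.0413]), np.float64(0.00012354011762684834))
handle end z.04 [ 0.5437 -0.064   0.04  ] [ 0.5435 -0.0655  0.04  ]
block top [[ 0.6538 -0.2261  0.04  ]
 [ 0.6461 -0.2873  0.04  ]
 [ 0.4831 -0.2666  0.04  ]
 [ 0.489  -0.2058  0.04  ]] [ 0.568  -0.2464  0.04  ]
block side [[ 0.6544 -0.2275  0.04  ]
 [ 0.6452 -0.2849  0.04  ]
 [ 0.4833 -0.2645  0.04  ]
 [ 0.4906 -0.2048  0.04  ]] [ 0.5684 -0.2454  0.04  ]
clip foot [ 0.567  -0.2481  0.04  ] [ 0.5668 -0.246   0.04  ]
coil (array([ 0.5847, -0.2454,  0.108 ]), np.float64(0.0008291661257514021))
p [ 0.5177 -0.2413  0.04  ] [ 0.6174 -0.2538  0.04  ]
```

```bash
cat >> h.py <<'E'
def goal_R(jaw_angle, tilt=None):
    z=np.array([np.cos(jaw_angle),np.sin(jaw_angle),0]); y=np.array([0,0,-1.]); x=np.cross(y,z); return np.stack([x,y,z],1)
def plan(P,R,target,Rg,n,dec=3):
    """n rows of straight travel from (P,R) to (target,Rg); prints rows, returns predicted end"""
    P0=P.copy();R0=R.copy();w=Ro.from_matrix(R0.T@Rg).as_rotvec();D=[];W=[]
    for i in range(n):
        f=(i+1)/n; p1=P0+(np.array(target)-P0)*f; R1=R0@Ro.from_rotvec(w*f).as_matrix()
        d=np.round(R.T@(p1-P)/.25,dec); r=np.round(Ro.from_matrix(R.T@R1).as_rotvec()/(np.pi/2),dec)
        D.append([float(v)+0. for v in d]);W.append([float(v)+0. for v in r]); P=P+R@(d*.25); R=R@Ro.from_rotvec(r*np.pi/2).as_matrix()
    print('"delta_pos":',D,'\n"twist":',W); return P,R
E
python3 - <<'E'
from h import *
s,R=st();P=s['tcp_pos']
G=goal_R(-.087)
P,R=plan(P,R,[.30,.16,.27],goal_R(.5),11)
P,R=plan(P,R,[.47,-.06,.27],G,10); print(P)
E
```

```text
"delta_pos": [[0.079, -0.014, -0.105], [0.085, -0.014, -0.099], [0.092, -0.014, -0.095], [0.097, -0.015, -0.088], [0.102, -0.014, -0.082], [0.108, -0.014, -0.076], [0.111, -0.014, -0.069], [0.116, -0.014, -0.061], [0.119, -0.014, -0.055], [0.123, -0.015, -0.047], [0.125, -0.014, -0.039]] 
"twist": [[0.0, 0.04, 0.0], [0.0, 0.039, 0.0], [0.0, 0.04, 0.0], [0.0, 0.039, 0.0], [0.0, 0.04, 0.0], [0.0, 0.039, 0.0], [0.0, 0.04, 0.0], [0.0, 0.039, 0.0], [0.0, 0.04, 0.0], [0.001, 0.039, 0.0], [0.0, 0.04, 0.0]]
"delta_pos": [[0.11, 0.0, 0.018], [0.108, 0.0, 0.023], [0.107, 0.0, 0.031], [0.106, 0.0, 0.036], [0.102, 0.0, 0.043], [0.1, 0.001, 0.048], [0.097, 0.0, 0.055], [0.094, 0.0, 0.06], [0.09, 0.0, 0.065], [0.086, 0.0, 0.07]] 
"twist": [[0.0, 0.037, 0.0], [0.0, 0.038, 0.0], [0.0, 0.037, 0.0], [0.0, 0.037, 0.0], [0.0, 0.038, 0.0], [0.0, 0.037, 0.0], [0.0, 0.037, 0.0], [0.0, 0.038, 0.0], [0.0, 0.037, 0.0], [0.0, 0.037, 0.0]]
[ 0.46989779 -0.05992028  0.26995944]
```

Request:
{"op": "carry_out", "data": {"delta_pos": [[0.08,-0.014,-0.105],[0.085,-0.014,-0.1],[0.09,-0.014,-0.095],[0.097,-0.014,-0.088],[0.102,-0.014,-0.082],[0.108,-0.014,-0.076],[0.111,-0.014,-0.069],[0.116,-0.014,-0.061],[0.119,-0.014,-0.055],[0.123,-0.014,-0.047],[0.125,-0.014,-0.04]], "twist": [[0,0.04,0],[0,0.04,0],[0,0.04,0],[0,0.04,0],[0,0.04,0],[0,0.04,0],[0,0.04,0],[0,0.04,0],[0,0.04,0],[0,0.04,0],[0,0.04,0]], "hand": [-0.35,-0.35,-0.35,-0.35,-0.35,-0.35,-0.35,-0.35,-0.35,-0.35,-0.35], "force": 30}}

```text
time_s: 1.02
tcp_pos: [0.2932, 0.1468, 0.2674]
eef_rot: [-0.6, 0.605, -0.37, 0.37]
wrist_force: [1.7, -0.2, -0.9]
gripper_width: 0.0277
```

```bash
python3 - <<'E'
from h import *
s,R=st();P=s['tcp_pos']
G=goal_R(-.087)
P,R=plan(P,R,[.54,-.03,.25],G,11)
print(P)
E
```

```text
"delta_pos": [[0.098, 0.006, 0.051], [0.095, 0.007, 0.056], [0.093, 0.006, 0.06], [0.089, 0.006, 0.065], [0.085, 0.006, 0.07], [0.082, 0.007, 0.074], [0.079, 0.006, 0.078], [0.074, 0.006, 0.082], [0.07, 0.006, 0.085], [0.065, 0.007, 0.089], [0.061, 0.006, 0.092]] 
"twist": [[0.0, 0.032, 0.0], [0.001, 0.032, 0.0], [0.0, 0.033, 0.001], [0.0, 0.032, 0.0], [0.0, 0.032, 0.0], [0.001, 0.032, 0.0], [0.0, 0.033, 0.001], [0.0, 0.032, 0.0], [0.001, 0.032, 0.0], [0.0, 0.032, 0.0], [0.0, 0.032, 0.001]]
[ 0.540063   -0.02989361  0.25003099]
```

Request:
{"op": "carry_out", "data": {"delta_pos": [[0.098,0.006,0.051],[0.095,0.006,0.056],[0.093,0.006,0.06],[0.089,0.006,0.065],[0.085,0.006,0.07],[0.082,0.006,0.074],[0.079,0.006,0.078],[0.074,0.006,0.082],[0.07,0.006,0.085],[0.065,0.006,0.089],[0.061,0.006,0.092],[0,0,0]], "twist": [[0,0.032,0],[0,0.032,0],[0,0.033,0],[0,0.032,0],[0,0.032,0],[0,0.032,0],[0,0.033,0],[0,0.032,0],[0,0.032,0],[0,0.032,0],[0,0.032,0],[0,0,0]], "hand": [-0.35,-0.35,-0.35,-0.35,-0.35,-0.35,-0.35,-0.35,-0.35,-0.35,-0.35,-0.35]}}

```text
time_s: 2.02
tcp_pos: [0.5459, -0.0513, 0.2486]
eef_rot: [-0.465, 0.47, -0.53, 0.531]
wrist_force: [0.1, -0.0, -0.4]
gripper_width: 0.0278
```

```bash
python3 - <<'E'
from h import *
s,R=st();P=s['tcp_pos'];print(P,R)
plan(P,R,[.541,-.025,.168],goal_R(-.087),4)
E
```

```text
[ 0.54591263 -0.051281    0.24862725] [[-0.12547664 -0.0046121   0.99208585]
 [-0.99208417 -0.00441749 -0.12549696]
 [ 0.00496133 -0.99997961 -0.0040213 ]]
"delta_pos": [[-0.026, 0.081, -0.008], [-0.026, 0.08, -0.008], [-0.025, 0.081, -0.007], [-0.026, 0.08, -0.007]] 
"twist": [[0.001, -0.006, 0.001], [0.0, -0.006, 0.001], [0.001, -0.007, 0.0], [0.001, -0.006, 0.001]]
```

Request:
{"op": "carry_out", "data": {"delta_pos": [[-0.026,0.08,-0.008],[-0.026,0.08,-0.008],[-0.025,0.08,-0.007],[-0.02,0.08,-0.007],[0,0,0]], "twist": [[0,-0.006,0],[0,-0.006,0],[0,-0.006,0],[0,-0.006,0],[0,0,0]], "hand": [-0.35,-0.35,-0.35,-0.35,-0.35]}}

```text
time_s: 2.43
tcp_pos: [0.5407, -0.0271, 0.1645]
eef_rot: [0.475, -0.48, 0.522, -0.521]
wrist_force: [0.2, -0.1, -0.4]
gripper_width: 0.0279
```

```bash
python3 - <<'E'
from h import *
s,R=st();P=s['tcp_pos'];print(P,R)
grab('top','top1');crop('top1',120,150,140,100,5,'c5')
grab('side','side1');crop('side1',160,60,120,130,4.5,'c6')
E
```

```text
[ 0.54071766 -0.02710649  0.16454526] [[-0.08855429 -0.00562136  0.99605549]
 [-0.99605975 -0.00432606 -0.08857909]
 [ 0.00480693 -0.99997484 -0.00521612]]
```

View pics/c5.png

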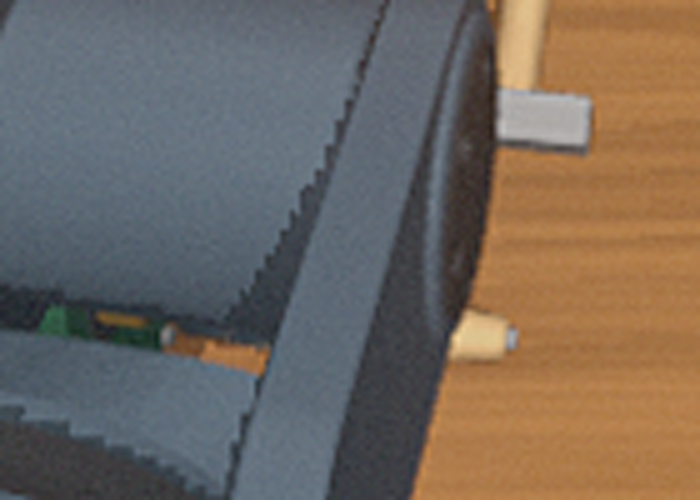

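View pics/c6.png

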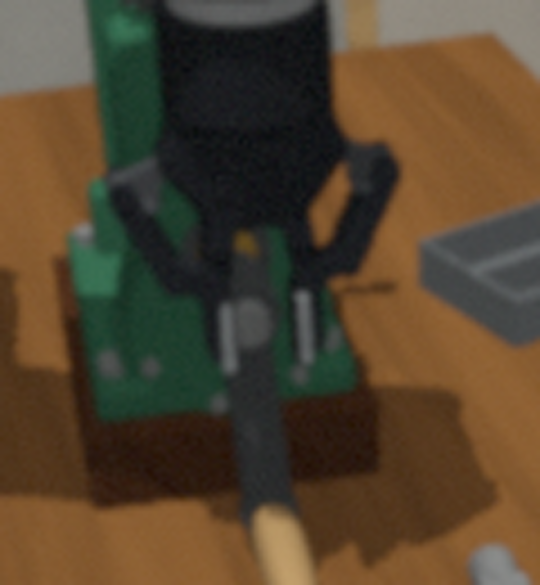

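```bash
python3 - <<'E'
from h import *
for X in [(.5407,-.027,.17),(.5407,-.038,.17),(.543,.003,.17)]:
    u=proj('side',X)[0]; print(X,u,(u-[160,60])*4.5)
E
```

```text
(0.5407, -0.027, 0.17) [218.13347999 139.36430395] [261.60065994 357.13936778]
(0.5407, -0.038, 0.17) [219.43395859 141.79439664] [267.45281367 368.07478489]
(0.543, 0.003, 0.17) [215.73168141 132.79055011] [250.79256636 327.5574755 ]
```

Request:
{"op": "carry_out", "data": {"delta_pos": [[-0.03,0,0],[-0.03,0,0],[-0.03,0,0],[-0.02,0,0],[0,0,0]], "twist": [[0,0,0],[0,0,0],[0,0,0],[0,0,0],[0,0,0]], "hand": [-0.35,-0.35,-0.35,-0.35,-0.35]}}

```text
time_s: 2.95
tcp_pos: [0.546, -0.0074, 0.1721]
eef_rot: [-0.473, 0.483, -0.514, 0.528]
wrist_force: [0.4, -8.0, -4.4]
gripper_width: 0.028
```

Request:
{"op": "carry_out", "data": {"delta_pos": [[-0.012,0,0],[-0.012,0,0],[-0.012,0,0],[0,0,0]], "twist": [[0,0,0],[0,0,0],[0,0,0],[0,0,0]], "hand": [-0.35,-0.35,-0.35,-0.35]}}

```text
time_s: 3.28
tcp_pos: [0.5462, -0.0076, 0.1731]
eef_rot: [-0.468, 0.49, -0.508, 0.532]
wrist_force: [1.3, -6.5, -4.8]
gripper_width: 0.0278
```

```bash
python3 - <<'E'
from h import *
s,R=st();print(s['tcp_pos'],R,s['torque'],s['joints'])
grab('side','side2');crop('side2',160,60,120,130,4.5,'c7')
E
```

```text
[ 0.54617243 -0.00760695  0.17312203] [[-8.11663393e-02 -1.56371354e-04  9.96700557e-01]
 [-9.95627597e-01 -4.63757385e-02 -8.10862386e-02]
 [ 4.62354040e-02 -9.98924054e-01  3.60846129e-03]] [-1.16144927 -0.05913087  0.12202225] [-0.07666736  0.41225288  1.71969086 -0.05475032  1.00692675  0.03379612]
```

View pics/c7.png

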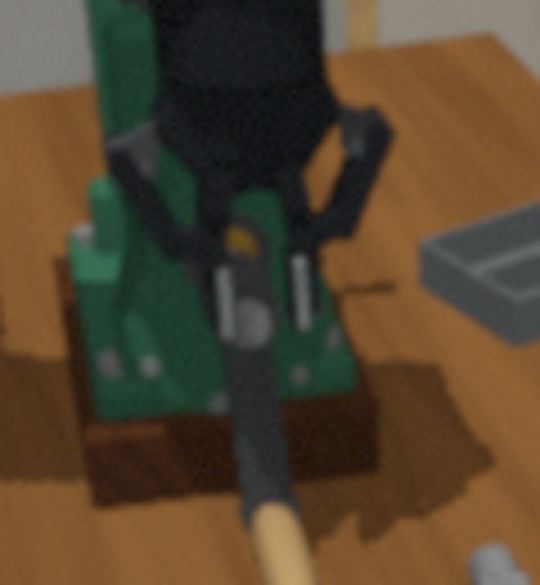

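```bash
python3 - <<'E'
from h import *
s,R=st();P=s['tcp_pos']
plan(P,R,[.5412,-.02,.168],goal_R(-.087),3)
for X in [(.5462,-.0186,.172),(.5462,.0034,.173),(.5423,.004,.17),(.5323,-.0186,.172),(.5601,-.0186,.172)]:
    u=proj('side',X)[0]; print(X,(u-[160,60])*4.5)
E
```

```text
"delta_pos": [[0.017, 0.008, -0.005], [0.016, 0.007, -0.006], [0.017, 0.008, -0.005]] 
"twist": [[-0.001, 0.001, 0.01], [-0.001, 0.001, 0.01], [-0.001, 0.002, 0.009]]
(0.5462, -0.0186, 0.172) [268.16525155 343.3423673 ]
(0.5462, 0.0034, 0.173) [256.60995824 320.6287293 ]
(0.5423, 0.004, 0.17) [248.88433732 326.85253806]
(0.5323, -0.0186, 0.172) [239.72198727 348.08546936]
(0.5601, -0.0186, 0.172) [296.38922594 338.63417453]
```

Request:
{"op": "carry_out", "data": {"delta_pos": [[0.017,0.008,-0.005],[0.017,0.008,-0.005],[0.017,0.008,-0.005],[0,0,0]], "twist": [[0,0.001,0.01],[0,0.001,0.01],[0,0.001,0.01],[0,0,0]], "hand": [-0.29,-0.29,-0.29,-0.29]}}

```text
time_s: 3.67
tcp_pos: [0.5425, -0.0196, 0.17]
eef_rot: [-0.482, 0.475, -0.52, 0.522]
wrist_force: [-0.2, -0.4, 0.6]
gripper_width: 0.0303
```

```bash
python3 - <<'E'
from h import *
s,R=st();P=s['tcp_pos'];print(P,R,s['gripper_width'],s['wrist_force'],s['torque'])
plan(P,R,[.5412,-.018,.168],goal_R(-.087),1)
grab('side','side3');crop('side3',160,60,120,130,4.5,'c8')
E
```

```text
[ 0.54253264 -0.01961906  0.16995178] [[-0.08562347  0.0090175   0.99628676]
 [-0.99631417  0.00441    -0.08566574]
 [-0.00516612 -0.99994962  0.00860666]] 0.030347736298744266 [-0.18377464 -0.43052501  0.61999111] [ 0.04164589 -0.00288934 -0.01460195]
"delta_pos": [[-0.006, 0.008, -0.006]] 
"twist": [[-0.005, 0.001, -0.003]]
```

View pics/c8.png

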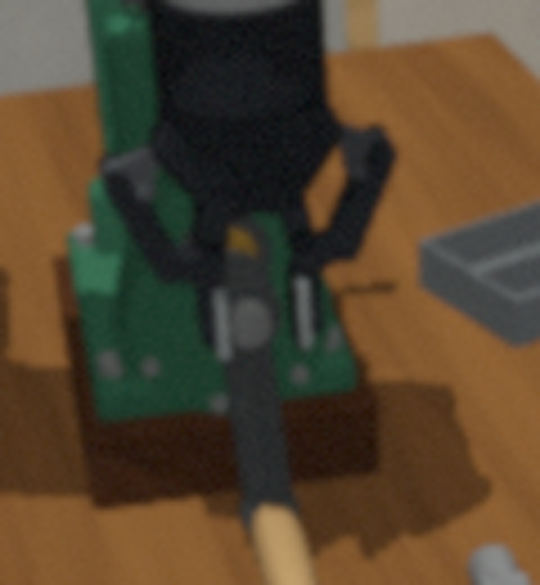

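Request:
{"op": "carry_out", "data": {"delta_pos": [[-0.018,0.008,-0.004],[-0.018,0,0],[0,0,0]], "twist": [[-0.005,0,-0.003],[0,0,0],[0,0,0]], "hand": [-0.27,-0.27,-0.27]}}

```text
time_s: 3.97
tcp_pos: [0.543, -0.0089, 0.1689]
eef_rot: [-0.478, 0.478, -0.521, 0.522]
wrist_force: [-0.6, 0.2, 1.5]
gripper_width: 0.031
```

Request:
{"op": "carry_out", "data": {"delta_pos": [[-0.012,0,0],[-0.012,0,0],[0,0,0]], "twist": [[0,0,0],[0,0,0],[0,0,0]], "hand": [-0.27,-0.27,-0.27]}}

```text
time_s: 4.22
tcp_pos: [0.5437, -0.0011, 0.169]
eef_rot: [-0.479, 0.478, -0.52, 0.521]
wrist_force: [0.0, 0.5, -0.4]
gripper_width: 0.0315
```

Request:
{"op": "carry_out", "data": {"delta_pos": [[-0.012,0,-0.002],[-0.012,0,0],[-0.012,0,0],[0,0,0]], "twist": [[0,0,0],[0,0,0],[0,0,0],[0,0,0]], "hand": [-0.27,-0.27,-0.27,-0.27]}}

```text
time_s: 4.55
tcp_pos: [0.5443, 0.0079, 0.1691]
eef_rot: [-0.478, 0.479, -0.519, 0.522]
wrist_force: [-0.5, 0.1, 0.4]
gripper_width: 0.0311
```

```bash
python3 - <<'E'
from h import *
s,R=st();P=s['tcp_pos'];print(P,R,s['gripper_width'],s['wrist_force'],s['torque'])
grab('side','side4');crop('side4',160,60,120,130,4.5,'c9')
E
```

```text
[0.54434463 0.00790798 0.16905418] [[-0.08402323  0.00259058  0.99646043]
 [-0.99645926 -0.00323497 -0.08401472]
 [ 0.00300588 -0.99999141  0.00285322]] 0.031107839265415556 [-0.53758659  0.06536304  0.441241  ] [-0.02378831 -0.06643971  0.02160363]
```

View pics/c9.png

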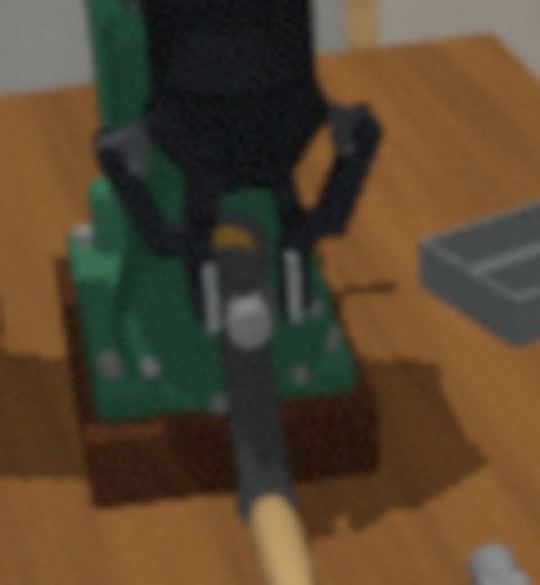

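Request:
{"op": "carry_out", "data": {"delta_pos": [[-0.016,0,0],[-0.016,0,0],[-0.016,0,0]], "twist": [[0,0,0],[0,0,0],[0,0,0]], "hand": [-0.27,-0.27,-0.27]}}

```text
time_s: 4.85
tcp_pos: [0.5451, 0.0165, 0.1691]
eef_rot: [-0.477, 0.481, -0.517, 0.523]
wrist_force: [-4.2, -45.8, 2.4]
gripper_width: 0.0315
```

Request:
{"op": "carry_out", "data": {"delta_pos": [[-0.014,0,0],[-0.014,0,0],[-0.014,0,0]], "twist": [[0,0,0],[0,0,0],[0,0,0]], "hand": [-0.27,-0.27,-0.27]}}

```text
time_s: 5.1
tcp_pos: [0.5451, 0.0159, 0.1693]
eef_rot: [-0.472, 0.489, -0.51, 0.527]
wrist_force: [-3.6, -28.6, 2.8]
gripper_width: 0.0313
```

Request:
{"op": "carry_out", "data": {"delta_pos": [[0.08,0,0],[0.1,-0.06,0],[0.1,-0.12,0],[0.05,-0.12,0],[0,-0.05,0]], "twist": [[0,0,0],[0,0,0],[0,0,0.01],[0,0,0.01],[0,0,0]], "hand": [-0.2,-0.1,0,0,0]}}

```text
time_s: 5.52
tcp_pos: [0.5369, -0.0651, 0.259]
eef_rot: [0.479, -0.483, 0.52, -0.516]
wrist_force: [0.7, -0.5, 0.2]
gripper_width: 0.0428
```

```bash
python3 - <<'E'
from h import *
s,R=st();P=s['tcp_pos'];print(P,R,s['wrist_force'])
plan(P,R,[.583,-.246,.22],goal_R(-1.696),16)
E
```

```text
[ 0.53686754 -0.06508035  0.25903386] [[-7.47702269e-02 -7.72409057e-03  9.97170874e-01]
 [-9.97200738e-01  8.99361787e-04 -7.47654997e-02]
 [-3.19321889e-04 -9.99969764e-01 -7.76971430e-03]] [ 0.70464215 -0.49332427  0.18356091]
"delta_pos": [[0.044, 0.01, 0.015], [0.043, 0.009, 0.019], [0.04, 0.01, 0.024], [0.038, 0.009, 0.027], [0.035, 0.01, 0.032], [0.031, 0.01, 0.034], [0.028, 0.009, 0.038], [0.024, 0.01, 0.04], [0.019, 0.009, 0.042], [0.016, 0.01, 0.044], [0.01, 0.01, 0.046], [0.006, 0.009, 0.046], [0.002, 0.01, 0.047], [-0.003, 0.01, 0.046], [-0.008, 0.01, 0.046], [-0.013, 0.009, 0.045]] 
"twist": [[0.0, 0.065, 0.0], [0.0, 0.064, 0.001], [0.001, 0.065, 0.0], [0.0, 0.064, 0.0], [0.0, 0.065, 0.0], [0.001, 0.064, 0.001], [0.0, 0.065, 0.0], [0.0, 0.064, 0.0], [0.0, 0.065, 0.0], [0.001, 0.064, 0.0], [0.0, 0.065, 0.001], [0.0, 0.064, 0.0], [0.0, 0.065, 0.0], [0.001, 0.064, 0.0], [0.0, 0.065, 0.001], [0.0, 0.064, 0.0]]
```

Request:
{"op": "carry_out", "data": {"delta_pos": [[0.044,0.01,0.015],[0.043,0.01,0.019],[0.04,0.01,0.024],[0.038,0.01,0.027],[0.035,0.01,0.032],[0.031,0.01,0.034],[0.028,0.01,0.038],[0.024,0.01,0.04]], "twist": [[0,0.064,0],[0,0.064,0],[0,0.064,0],[0,0.064,0],[0,0.064,0],[0,0.064,0],[0,0.064,0],[0,0.064,0]], "hand": [0,0,0,0,0,0,0,0]}}

```text
time_s: 6.18
tcp_pos: [0.5621, -0.1545, 0.2439]
eef_rot: [0.23, -0.227, 0.671, -0.667]
wrist_force: [-0.3, -0.2, 0.0]
gripper_width: 0.0426
```

Request:
{"op": "carry_out", "data": {"delta_pos": [[0.02,0.01,0.042],[0.016,0.01,0.044],[0.01,0.01,0.046],[0.006,0.01,0.046],[0.002,0.01,0.046],[-0.003,0.005,0.046],[-0.008,0.005,0.04],[-0.013,0,0.01],[0,0,0]], "twist": [[0,0.064,0],[0,0.064,0],[0,0.064,0],[0,0.064,0],[0,0.064,0],[0,0.064,0],[0,0.064,0],[0,0.06,0],[0,0,0]], "hand": [0,0,0,0,0,0,0,0,0]}}

```text
time_s: 6.93
tcp_pos: [0.5841, -0.2348, 0.2256]
eef_rot: [-0.067, 0.066, 0.709, -0.699]
wrist_force: [0.6, -0.4, 0.3]
gripper_width: 0.043
```

```bash
python3 - <<'E'
from h import *
s,R=st();P=s['tcp_pos'];print(P,R,s['wrist_force'])
grab('side','side5');crop('side5',200,140,130,140,4.2,'ca')
grab('top','top5');crop('top5',110,160,130,80,6,'cb')
E
```

```text
[ 0.58407809 -0.23483635  0.22559336] [[-0.98231889  0.00114743 -0.18721186]
 [ 0.18720797  0.01491286 -0.9822071 ]
 [ 0.00166485 -0.99988814 -0.014864  ]] [ 0.60534093 -0.43682133  0.29290396]
```

View pics/ca.png

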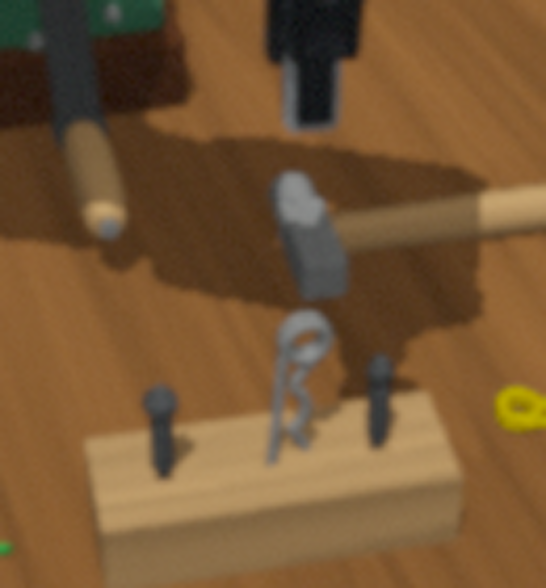

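View pics/cb.png

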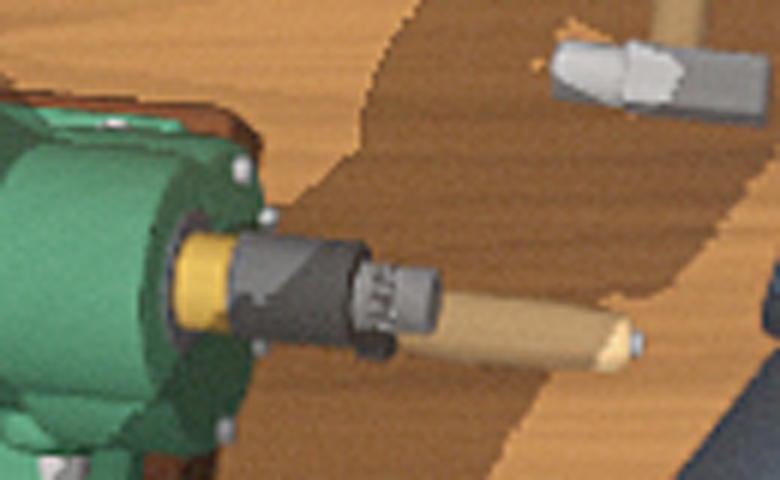

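View pics/top5.png

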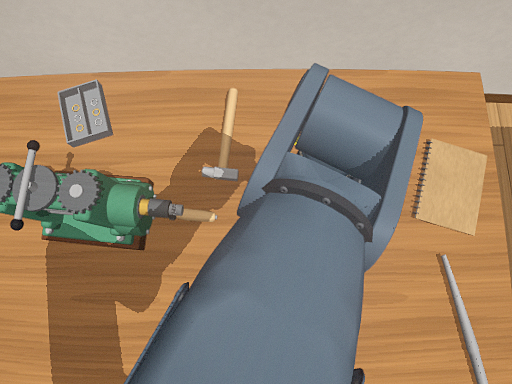

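```bash
python3 - <<'E'
from h import *
im=cv2.imread('pics/top5.png')[196:220,160:190]
g=cv2.convertScaleAbs(im,alpha=1.8)
cv2.imwrite('pics/cc.png',cv2.resize(g,None,fx=24,fy=24,interpolation=cv2.INTER_NEAREST))
E
```

View pics/cc.png

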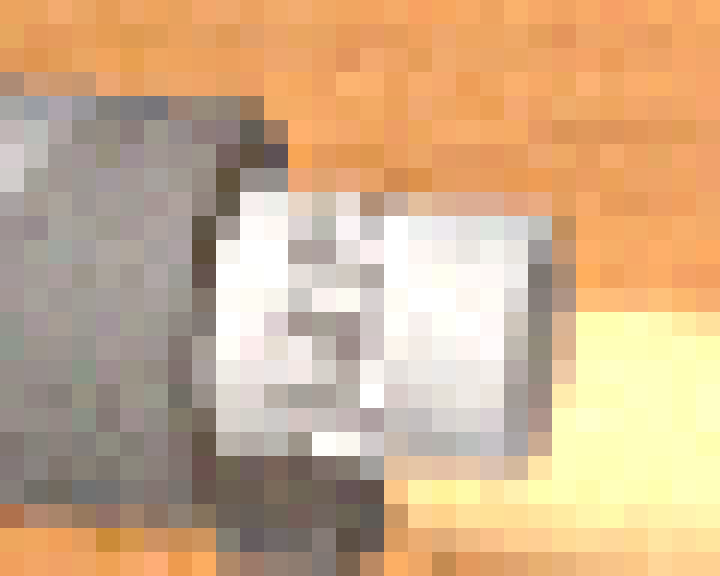

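```bash
python3 - <<'E'
from h import *
np.set_printoptions(precision=4,suppress=True)
print('hole',onz('top',173.5,209.2,.181), 'px/m',np.linalg.norm(proj('top',[.54,.02,.18])-proj('top',[.54,.03,.18]))/10)
# shaft edges in crop cc: rows 192..455 at col 300 ; 215..445 at col 480
for c,(a,b) in {300:(192,455),480:(214,462)}.items():
    p=[onz('top',160+c/24-.5,196+r/24-.5,.17) for r in (a,b)]; print(c,p,np.mean(p,0))
print('end top',onz('top',160+530/24-.5,196+330/24-.5,.181))
print('hubface', onz('top',160+215/24-.5,196+215/24-.5,.17))
# coil in side
S=lambda x,y:(200+(x+.5)/4.2-.5,140+(y+.5)/4.2-.5)
print('coil z=.108',onz('side',*S(305,338),.108)); print('foot',onz('side',*S(271,463),.04)); print('legtop',S(282,345))
# hole centre row
E
```

```text
hole [0.5422 0.0161 0.181 ] px/m 0.5108642748482584
300 [array([0.5552, 0.0221, 0.17  ]), array([0.5334, 0.0213, 0.17  ])] [0.5443 0.0217 0.17  ]
480 [array([0.5533, 0.0071, 0.17  ]), array([0.5328, 0.0064, 0.17  ])] [0.543  0.0068 0.17  ]
end top [0.542  0.0004 0.181 ]
hubface [0.5533 0.0291 0.17  ]
coil z=.108 [ 0.5836 -0.2455  0.108 ]
foot [ 0.567  -0.2481  0.04  ]
legtop (266.76190476190476, 221.76190476190476)
```

```bash
python3 - <<'E'
from h import *
im=cv2.imread('pics/top0.png')[182:212,288:314]
cv2.imwrite('pics/cd.png',cv2.resize(cv2.convertScaleAbs(im,alpha=1.3),None,fx=20,fy=20,interpolation=cv2.INTER_NEAREST))
E
```

```text
(no output)
```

View pics/cd.png

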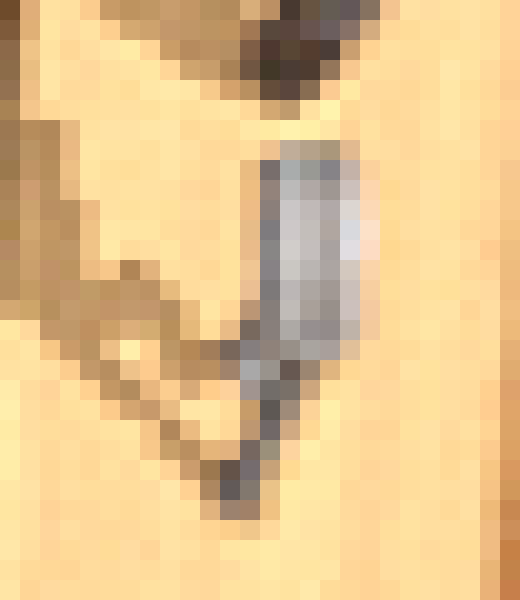

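```bash
python3 - <<'E'
from h import *
im=cv2.imread('pics/top0.png').astype(int)
# saturation: grey pixels
sat=im.max(2)-im.min(2); 
m=np.zeros(sat.shape,np.uint8); m[188:200,297:308]=(sat[188:200,297:308]<55)
ys,xs=np.nonzero(m)
w=np.clip(90-sat,0,60)
for r in range(188,201):
    c=np.arange(297,310); ww=w[r,297:310].astype(float); print(r,(ww*c).sum()/ww.sum(), ww.sum()/60)
E
```

```text
188 304.5151515151515 0.55
189 303.1124497991968 4.15
190 303.11815561959656 5.783333333333333
191 303.25141242937855 5.9
192 303.1766304347826 6.133333333333334
193 303.25129533678756 6.433333333333334
194 303.16223404255317 6.266666666666667
195 303.1301939058172 6.016666666666667
196 303.0083102493075 6.016666666666667
197 302.8582677165354 6.35
198 302.5596107055961 6.85
199 301.54545454545456 7.7
200 300.963687150838 5.966666666666667
```

```bash
python3 - <<'E'
from h import *
np.set_printoptions(precision=4,suppress=True)
a=onz('top',303.1,189.5,.108);b=onz('top',303.05,196.5,.108);print(a,b,np.arctan2(a[1]-b[1],a[0]-b[0]))
print(onz('top',303.17,193.5,.113))
s,R=st();P=s['tcp_pos']
plan(P,R,[.584,-.2455,.15],goal_R(-np.pi/2-.01),5)
E
```

```text
[ 0.5945 -0.2462  0.108 ] [ 0.5791 -0.2456  0.108 ] -0.04133463068137703
[ 0.5847 -0.2453  0.113 ]
"delta_pos": [[-0.002, 0.06, 0.01], [-0.002, 0.061, 0.009], [-0.001, 0.06, 0.01], [-0.001, 0.061, 0.009], [-0.001, 0.06, 0.009]] 
"twist": [[0.002, -0.022, 0.0], [0.002, -0.021, 0.0], [0.002, -0.022, 0.0], [0.002, -0.022, 0.0], [0.001, -0.021, 0.0]]
```

Request:
{"op": "carry_out", "data": {"delta_pos": [[-0.002,0.06,0.01],[-0.002,0.06,0.01],[-0.001,0.06,0.01],[-0.001,0.06,0.009],[-0.001,0.04,0.009],[0,0,0]], "twist": [[0.002,-0.02,0],[0.002,-0.02,0],[0.002,-0.02,0],[0.002,-0.02,0],[0.002,-0.02,0],[0,0,0]], "hand": [0,0,0,0,0,0]}}

```text
time_s: 7.53
tcp_pos: [0.5848, -0.2421, 0.1547]
eef_rot: [-0.004, 0.002, -0.707, 0.707]
wrist_force: [0.7, -0.0, -0.3]
gripper_width: 0.0425
```

```bash
python3 - <<'E'
from h import *
s,R=st();P=s['tcp_pos'];print(P,R)
plan(P,R,[.585,-.2456,.091],goal_R(-np.pi/2-.03),4)
E
```

```text
[ 0.58480537 -0.2421174   0.15465261] [[-9.99965045e-01  2.40746611e-03  8.00706074e-03]
 [-8.00872014e-03 -6.80424385e-04 -9.99967698e-01]
 [-2.40194015e-03 -9.99996871e-01  6.99681323e-04]]
"delta_pos": [[0.0, 0.064, 0.003], [0.0, 0.063, 0.004], [0.0, 0.064, 0.003], [0.0, 0.064, 0.004]] 
"twist": [[0.0, 0.006, 0.0], [0.0, 0.006, -0.001], [0.0, 0.006, 0.0], [0.0, 0.006, -0.001]]
```

Request:
{"op": "carry_out", "data": {"delta_pos": [[0,0.064,0.003],[0,0.064,0.003],[0,0.06,0.003],[0,0.045,0.002],[0,0,0]], "twist": [[0,0.005,0],[0,0.005,0],[0,0.005,0],[0,0.005,0],[0,0,0]], "hand": [0,0,0,0,0]}}

```text
time_s: 7.95
tcp_pos: [0.5864, -0.2427, 0.0978]
eef_rot: [0.004, -0.008, -0.707, 0.707]
wrist_force: [-0.0, 0.2, 0.3]
gripper_width: 0.0425
```

```bash
python3 - <<'E'
from h import *
s,R=st();P=s['tcp_pos'];print(P,R)
plan(P,R,[.585,-.2456,.091],goal_R(-np.pi/2-.03),1)
grab('side','side6');crop('side6',210,170,110,110,5,'ce')
E
```

```text
[ 0.58637784 -0.24266351  0.09782415] [[-9.99847337e-01  6.08456381e-03 -1.63792906e-02]
 [ 1.63743545e-02 -8.60187054e-04 -9.99865561e-01]
 [-6.09783506e-03 -9.99981119e-01  7.60424930e-04]]
"delta_pos": [[0.005, 0.027, 0.012]] 
"twist": [[0.0, 0.009, -0.004]]
```

View pics/ce.png

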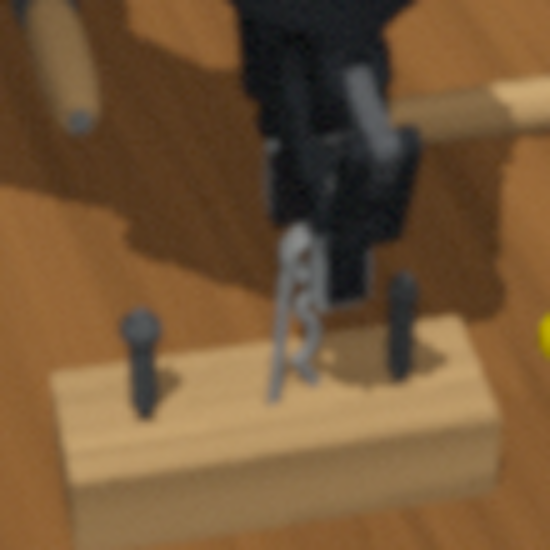

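Request:
{"op": "carry_out", "data": {"delta_pos": [[0.005,0.026,0.012],[0,0,0],[0,0,0],[0,0,0],[0,0,0],[0,0,0],[0,0,0]], "twist": [[0,0.009,-0.004],[0,0,0],[0,0,0],[0,0,0],[0,0,0],[0,0,0],[0,0,0]], "hand": [0,-1,-1,-1,-1,-1,-1], "force": 60}}

```text
time_s: 8.58
tcp_pos: [0.5869, -0.2466, 0.0961]
eef_rot: [0.009, -0.012, -0.706, 0.708]
wrist_force: [-1.0, -0.2, -0.9]
gripper_width: 0.0088
```

Request:
{"op": "carry_out", "data": {"delta_pos": [[0,-0.02,0],[0,-0.04,0],[0,-0.06,0],[0,-0.08,0],[0,-0.08,0],[0,-0.08,0],[0,0,0]], "twist": [[0,0,0],[0,0,0],[0,0,0],[0,0,0],[0,0,0],[0,0,0],[0,0,0]], "hand": [-1,-1,-1,-1,-1,-1,-1]}}

```text
time_s: 9.17
tcp_pos: [0.5869, -0.2461, 0.1943]
eef_rot: [0.008, -0.013, -0.706, 0.708]
wrist_force: [0.5, -0.3, 0.6]
gripper_width: 0.009
```

```bash
python3 - <<'E'
from h import *
s,R=st();P=s['tcp_pos'];print(P,R,s['gripper_width'],s['wrist_force'])
grab('side','side7');crop('side7',210,130,110,140,4.2,'cf')
E
```

```text
[ 0.58688284 -0.2460772   0.19431203] [[-0.9995419   0.00617209 -0.02962916]
 [ 0.02960702 -0.003648   -0.99955496]
 [-0.00627743 -0.9999743   0.00346359]] 0.008983909747620927 [ 0.49284439 -0.32356407  0.58010812]
```

View pics/cf.png

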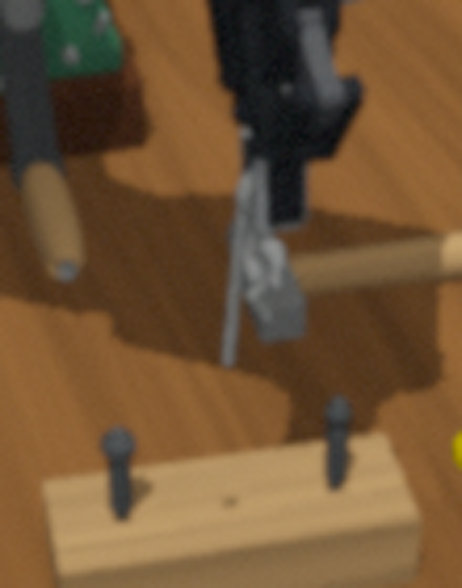

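```bash
cat >> h.py <<'E'
def inplane(n,u,v,P,R,off=0):
    o,D=ray(n,u,v); nn=R[:,2]; k=np.dot(P+off*nn-o,nn)/np.dot(D,nn); X=o+k*D; return X, R.T@(X-P)
E
python3 - <<'E'
from h import *
np.set_printoptions(precision=4,suppress=True)
s,R=st();P=s['tcp_pos']
S=lambda x,y:(210+(x+.5)/4.2-.5,130+(y+.5)/4.2-.5)
for p in [(229,362),(232,330),(240,256),(247,190),(252,165)]:
    print(p,*inplane('side',*S(*p),P,R))
im=cv2.imread('pics/side7.png')
cv2.imwrite('pics/cg.png',cv2.resize(im[165:222,255:290],None,fx=10,fy=10,interpolation=cv2.INTER_NEAREST))
E
```

```text
(229, 362) [ 0.5678 -0.2455  0.1226] [0.019  0.0699 0.    ]
(232, 330) [ 0.5691 -0.2455  0.1399] [0.0175 0.0526 0.    ]
(240, 256) [ 0.5725 -0.2455  0.1782] [0.0139 0.0143 0.    ]
(247, 190) [ 0.5753 -0.2455  0.2106] [ 0.011  -0.0181  0.    ]
(252, 165) [ 0.5774 -0.2455  0.2222] [ 0.0089 -0.0298 -0.    ]
```

View pics/cg.png

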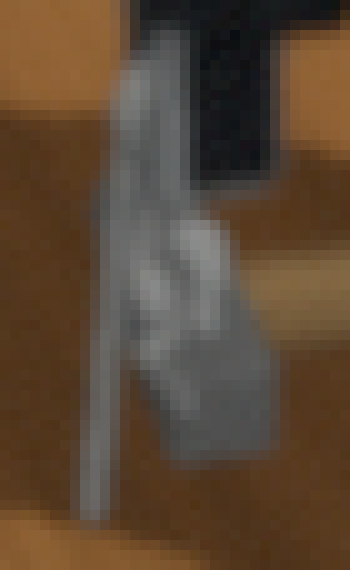

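```bash
python3 - <<'E'
from h import *
np.set_printoptions(precision=4,suppress=True)
c=lambda x,y:(110+(x+.5)/6-.5,160+(y+.5)/6-.5)
print('handle end',onz('top',*c(641,343),.04),onz('top',*c(628,341),.04))
yaw=-np.pi/2-.087
Rg=goal_R(yaw)@Ro.from_rotvec([0,0,.139]).as_matrix()
t=np.array([.019,.0699,0])
hole=np.array([.5433,.0165,.181])
T=hole+[0,-.05,.04]-Rg@t;print('T stage',T); T2=hole+[0,0,.02]-Rg@t; print(T2)
s,R=st();P=s['tcp_pos']
P,R=plan(P,R,[.587,-.246,.285],R,5)
P,R=plan(P,R,T,Rg,10)
E
```

```text
handle end [ 0.5448 -0.0527  0.04  ] [ 0.5456 -0.0476  0.04  ]
T stage [ 0.5524 -0.0343  0.2929]
[0.5524 0.0157 0.2729]
"delta_pos": [[-0.001, -0.074, 0.0], [-0.001, -0.074, 0.001], [-0.001, -0.074, 0.0], [0.0, -0.074, 0.0], [-0.001, -0.074, 0.001]] 
"twist": [[0.0, 0.0, 0.0], [0.0, 0.0, 0.0], [0.0, 0.0, 0.0], [0.0, 0.0, 0.0], [0.0, 0.0, 0.0]]
"delta_pos": [[0.016, -0.003, -0.084], [0.017, -0.004, -0.084], [0.017, -0.004, -0.085], [0.018, -0.004, -0.084], [0.018, -0.005, -0.083], [0.018, -0.004, -0.084], [0.019, -0.005, -0.084], [0.019, -0.005, -0.083], [0.02, -0.006, -0.084], [0.02, -0.006, -0.083]] 
"twist": [[0.0, 0.004, 0.009], [0.0, 0.003, 0.008], [0.0, 0.004, 0.009], [0.0, 0.004, 0.008], [0.0, 0.003, 0.009], [0.001, 0.004, 0.008], [0.0, 0.004, 0.009], [0.0, 0.003, 0.008], [0.0, 0.004, 0.009], [0.0, 0.004, 0.008]]
```

Request:
{"op": "carry_out", "data": {"delta_pos": [[0,-0.074,0],[0,-0.074,0],[0,-0.074,0],[0,-0.074,0],[0.008,-0.05,-0.04],[0.016,-0.004,-0.084],[0.017,-0.004,-0.084],[0.017,-0.004,-0.085],[0.018,-0.004,-0.084],[0.018,-0.005,-0.083],[0.018,-0.004,-0.084]], "twist": [[0,0,0],[0,0,0],[0,0,0],[0,0,0],[0,0.004,0.008],[0,0.004,0.008],[0,0.004,0.008],[0,0.004,0.008],[0,0.004,0.008],[0,0.004,0.008],[0,0.004,0.008]], "hand": [-1,-1,-1,-1,-1,-1,-1,-1,-1,-1,-1]}}

```text
time_s: 10.13
tcp_pos: [0.5607, -0.1048, 0.2817]
eef_rot: [0.002, 0.059, 0.706, -0.706]
wrist_force: [0.9, -0.6, -1.2]
gripper_width: 0.0089
```

```bash
python3 - <<'E'
from h import *
yaw=-np.pi/2-.087
Rg=goal_R(yaw)@Ro.from_rotvec([0,0,.139]).as_matrix()
s,R=st();P=s['tcp_pos'];print(P,s['gripper_width'])
plan(P,R,[.5524,-.0343,.293],Rg,3)
E
```

```text
[ 0.56068861 -0.10478669  0.28172958] 0.008911403542887681
"delta_pos": [[0.017, -0.016, -0.093], [0.017, -0.017, -0.093], [0.017, -0.017, -0.092]] 
"twist": [[0.001, 0.001, 0.011], [0.001, 0.002, 0.012], [0.001, 0.001, 0.011]]
```

Request:
{"op": "carry_out", "data": {"delta_pos": [[0.017,-0.016,-0.093],[0.017,-0.016,-0.093],[0.015,-0.016,-0.07],[0,0,0],[0,0,0]], "twist": [[0,0.001,0.011],[0,0.001,0.011],[0,0.001,0.011],[0,0,0],[0,0,0]], "hand": [-1,-1,-1,-1,-1]}}

```text
time_s: 10.55
tcp_pos: [0.5491, -0.0329, 0.2903]
eef_rot: [0.018, 0.077, 0.705, -0.704]
wrist_force: [-0.3, -0.4, -0.2]
gripper_width: 0.0088
```

```bash
python3 - <<'E'
from h import *
s,R=st();P=s['tcp_pos'];print(P,R,s['gripper_width'])
grab('side','side8');crop('side8',170,60,110,130,4.5,'ch')
grab('top','top8');crop('top8',110,150,130,90,6,'ci')
E
```

```text
[ 0.54909811 -0.03293718  0.29027562] [[-0.98751255  0.13434357 -0.08228474]
 [ 0.0824489  -0.00435065 -0.9965858 ]
 [-0.13424288 -0.99092526 -0.00678016]] 0.008775589991028298
```

View pics/ch.png

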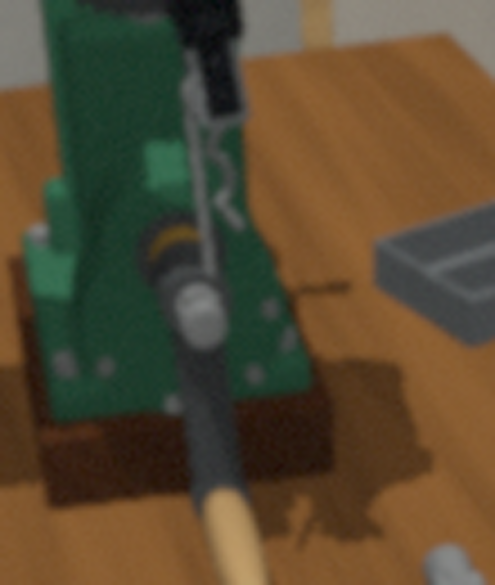

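View pics/ci.png

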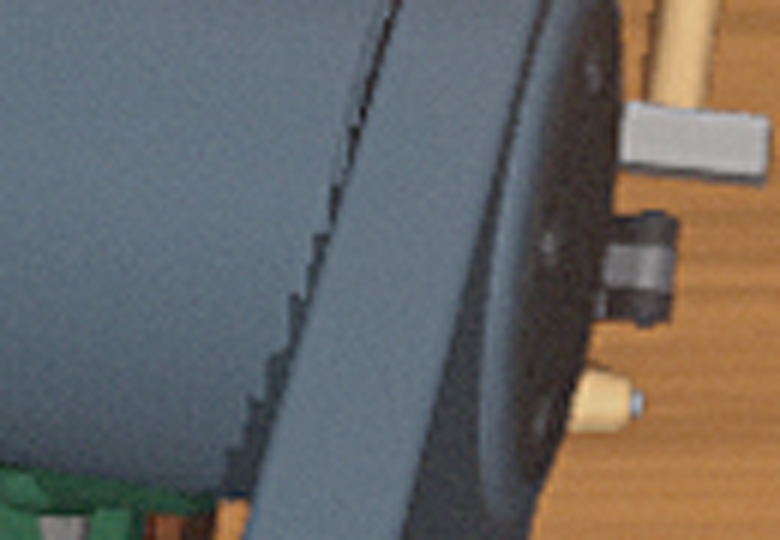

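```bash
python3 - <<'E'
from h import *
im=cv2.imread('pics/side8.png')
cv2.imwrite('pics/cj.png',cv2.resize(cv2.convertScaleAbs(im[70:140,195:230],alpha=1.5),None,fx=8,fy=8,interpolation=cv2.INTER_CUBIC))
E
```

```text
(no output)
```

View pics/cj.png

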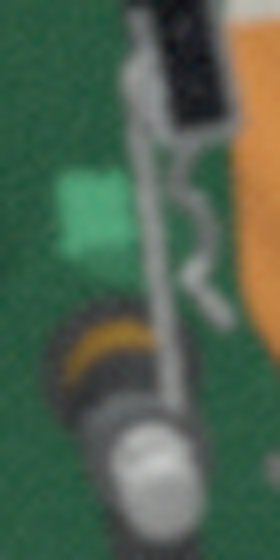

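```bash
python3 - <<'E'
from h import *
np.set_printoptions(precision=4,suppress=True)
s,R=st();P=s['tcp_pos']
S=lambda x,y:(195+(x+.5)/8-.5,70+(y+.5)/8-.5)
im=cv2.imread('pics/side8.png').astype(int)
# leg: grey vs green: sat low
sat=im.max(2)-im.min(2)
pts=[]
for r in range(92,118):
    c=np.arange(208,219); w=np.clip(40-sat[r,208:219],0,30).astype(float); 
    if w.sum()>0: 
        u=(w*c).sum()/w.sum(); pts.append((u,r)); 
print(np.array(pts)[::3].T)
for p in [(173,405),(168,350),(162,300),(150,200)]:
    print(p,*inplane('side',*S(*p),P,R))
print(S(173,405),proj('side',P+R@[.019,.0699,0]))
E
```

```text
[[214.7045 214.8955 214.4627 214.5238 214.9897 212.7508 214.8316 214.8947
  213.    ]
 [ 92.      95.      98.     101.     104.     107.     110.     113.
  116.    ]]
(173, 405) [ 0.5383 -0.0324  0.218 ] [0.0208 0.0701 0.    ]
(168, 350) [ 0.538  -0.0324  0.2335] [0.019  0.0547 0.    ]
(162, 300) [ 0.5374 -0.0325  0.2473] [ 0.0177  0.0409 -0.    ]
(150, 200) [ 0.5362 -0.0326  0.2742] [ 0.0153  0.0141 -0.    ]
(216.1875, 120.1875) [[217.0059 119.9054]]
```

```bash
cat >> h.py <<'E'
RG=goal_R(-np.pi/2-.087)@Ro.from_rotvec([0,0,.142]).as_matrix()
TT=np.array([.0196,.0700,0])
def tip():
    s,R=st(); return s['tcp_pos']+R@TT, s, R
def to_tip(X,n=1,Rg=None,dec=4):
    s,R=st(); Rg=RG if Rg is None else Rg; return plan(s['tcp_pos'],R,np.array(X)-Rg@TT,Rg,n,dec)
E
python3 - <<'E'
from h import *
print(tip()[0]); to_tip([.5433,.0165,.195],4)
E
```

```text
[ 0.53942558 -0.0324518   0.21823459]
"delta_pos": [[0.0039, 0.0232, -0.0494], [0.004, 0.0231, -0.0494], [0.004, 0.023, -0.0495], [0.0042, 0.0228, -0.0495]] 
"twist": [[0.0011, 0.0004, 0.0012], [0.0012, 0.0004, 0.0012], [0.0011, 0.0004, 0.0012], [0.0012, 0.0004, 0.0012]]
```

Request:
{"op": "carry_out", "data": {"delta_pos": [[0.004,0.01,-0.05],[0.004,0.02,-0.05],[0.004,0.02,-0.05],[0.003,0.02,-0.035],[0,0,0],[0,0,0]], "twist": [[0.001,0,0.001],[0.001,0,0.001],[0.001,0,0.001],[0.001,0,0.001],[0,0,0],[0,0,0]], "hand": [-1,-1,-1,-1,-1,-1]}}

```text
time_s: 11.15
tcp_pos: [0.5531, 0.0089, 0.2697]
eef_rot: [-0.017, -0.08, -0.702, 0.707]
wrist_force: [-0.1, 0.1, -0.8]
gripper_width: 0.0087
```

```bash
python3 - <<'E'
from h import *
t,s,R=tip(); print(t,s['wrist_force'],s['tcp_pos'],R); to_tip([.5433,.0165,.192],1)
grab('side','side9')
im=cv2.imread('pics/side9.png')
cv2.imwrite('pics/ck.png',cv2.resize(cv2.convertScaleAbs(im[70:145,190:235],alpha=1.5),None,fx=8,fy=8,interpolation=cv2.INTER_CUBIC))
E
```

```text
[0.54328692 0.00970502 0.19767521] [-0.14245508  0.08521416 -0.84359689] [0.55308719 0.00888578 0.26969912] [[-9.86549970e-01  1.36230147e-01 -9.03355095e-02]
 [ 8.93539333e-02 -1.33157053e-02 -9.95910923e-01]
 [-1.36875972e-01 -9.90587724e-01  9.63909205e-04]]
"delta_pos": [[0.0068, 0.0218, -0.0269]] 
"twist": [[-0.0009, -0.0021, 0.003]]
```

View pics/ck.png

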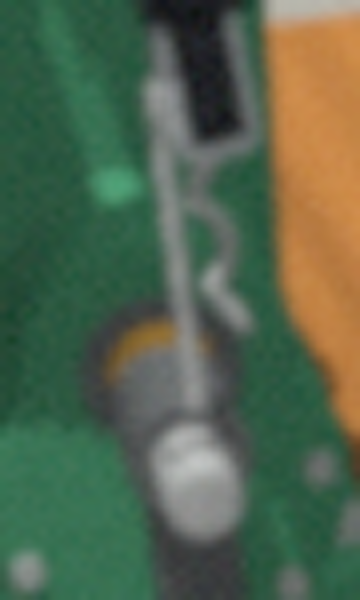

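Request:
{"op": "carry_out", "data": {"delta_pos": [[0.004,0.01,-0.015],[0.003,0.01,-0.01],[0,0,0]], "twist": [[-0.001,-0.001,0.002],[0,-0.001,0.001],[0,0,0]], "hand": [-1,-1,-1]}}

```text
time_s: 11.45
tcp_pos: [0.5528, 0.0139, 0.2644]
eef_rot: [-0.019, -0.082, -0.702, 0.707]
wrist_force: [0.4, -0.5, -0.5]
gripper_width: 0.0088
```

```bash
python3 - <<'E'
from h import *
t,s,R=tip(); print(t,s['wrist_force'],s['tcp_pos']); to_tip([.5433,.0165,.185],1)
grab('side','side10')
im=cv2.imread('pics/side10.png')
cv2.imwrite('pics/cl.png',cv2.resize(cv2.convertScaleAbs(im[100:145,195:235],alpha=1.6),None,fx=14,fy=14,interpolation=cv2.INTER_CUBIC))
E
```

```text
[0.54341633 0.01476571 0.19227483] [ 0.35690621 -0.51652987 -0.52266578] [0.55282049 0.01391639 0.26435118]
"delta_pos": [[0.005, 0.0287, -0.007]] 
"twist": [[-0.0001, -0.0012, -0.0005]]
```

View pics/cl.png

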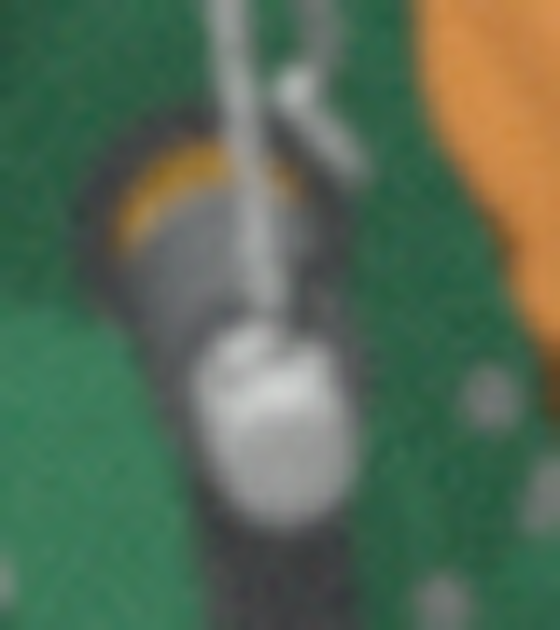

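```bash
python3 - <<'E'
from h import *
for nm,X in dict(hole=(.5433,.0165,.181),hole13=(.5430,.0135,.181),hole19=(.5435,.019,.181),end=(.5425,.0005,.17),endtop=(.5425,.0005,.181),tip=tip()[0]).items():
    u=proj('side',X)[0]; print(nm,(u-[195,100]+.5)*14)
E
```

```text
hole [273.38388193 364.18129571]
hole13 [276.16048593 372.95305171]
hole19 [270.77019772 356.95468331]
end [298.05247014 473.87727803]
endtop [293.39784858 410.66669729]
tip [272.4909417  302.60506589]
```

```bash
python3 - <<'E'
from h import *
im=cv2.imread('pics/side10.png')
cv2.imwrite('pics/cm.png',cv2.resize(cv2.convertScaleAbs(im[110:142,204:226],alpha=1.6),None,fx=18,fy=18,interpolation=cv2.INTER_NEAREST))
print(cv2.cvtColor(im,cv2.COLOR_BGR2GRAY)[112:140,206:224])
E
```

```text
[[ 64  75  76  77  81  85  93  90  74  60  51  45  53  65  65  59  50  51]
 [ 74  79  80  77  78  82  90  94  85  71  53  44  43  53  55  52  46  49]
 [ 79  79  77  76  74  79  93  95  84  72  57  47  42  45  48  49  47  47]
 [ 77  75  73  72  72  78  93  98  84  71  59  51  44  43  46  46  48  50]
 [ 71  68  71  73  75  79  93 101  86  72  63  53  45  46  45  48  46  48]
 [ 63  68  70  74  73  81  96 100  88  72  64  54  46  44  47  50  47  49]
 [ 63  67  70  72  74  80  91  97  86  69  56  48  45  43  47  51  49  51]
 [ 61  67  69  72  74  78  86  96  92  71  51  45  46  46  46  48  49  49]
 [ 63  66  70  72  72  73  84  95  92  74  52  52  49  48  46  48  47  50]
 [ 60  65  68  66  64  66  72  88  88  70  52  54  57  51  50  50  47  47]
 [ 59  64  65  62  60  60  72  82  78  65  51  52  56  51  52  51  49  51]
 [ 58  61  60  59  68  79  94 100  89  72  58  58  56  54  52  50  49  49]
 [ 56  59  57  63  85 104 114 112  98  83  80  77  65  55  54  52  51  48]
 [ 54  56  60  75  94 112 115 108  99  95 101  99  81  60  54  47  49  49]
 [ 54  54  65  86  97 104 109 112 114 115 116 109 
[... 300 characters left out ...]
 94  82  66  56  53  51]
 [ 59  57  54  70  91 102 101 101  99  96  97  95  92  84  69  57  49  50]
 [ 60  56  52  62  82  97  97  97  96  96  94  94  92  84  67  54  48  55]
 [ 61  55  52  56  71  88  95  96  97  98  95  94  90  82  67  50  53  51]
 [ 61  56  49  47  62  79  92  94  96  96  95  92  87  77  60  50  49  52]
 [ 62  56  49  42  49  68  84  92  91  94  90  87  80  64  54  48  48  50]
 [ 62  62  52  43  46  52  67  78  81  83  79  74  62  50  47  47  48  49]
 [ 60  63  53  45  39  43  51  59  64  66  60  53  47  47  47  47  48  47]
 [ 63  60  54  47  42  39  42  43  46  49  45  43  42  39  47  48  48  47]
 [ 62  59  55  48  42  41  42  40  43  41  39  38  40  40  45  46  49  46]]
```

View pics/cm.png

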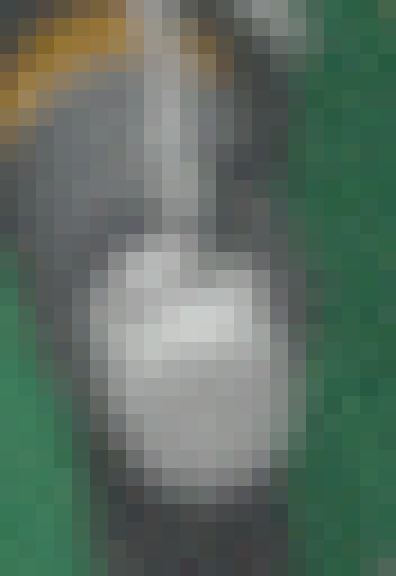

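Request:
{"op": "carry_out", "data": {"delta_pos": [[0.002,0.012,-0.011],[0,0.008,0],[0,0.008,0],[0,0,0]], "twist": [[0,-0.001,0],[0,0,0],[0,0,0],[0,0,0]], "hand": [-1,-1,-1,-1]}}

```text
time_s: 11.83
tcp_pos: [0.5538, 0.0164, 0.2573]
eef_rot: [-0.02, -0.081, -0.702, 0.707]
wrist_force: [0.2, 0.0, -0.5]
gripper_width: 0.009
```

```bash
python3 - <<'E'
from h import *
t,s,R=tip(); print(t,s['wrist_force'],s['tcp_pos'],R); to_tip([.5433,.0175,.183],1)
E
```

```text
[0.5444709  0.01724754 0.18517649] [ 0.22572329  0.02307377 -0.50217663] [0.55381738 0.01644106 0.25726083] [[-9.85931729e-01  1.42539780e-01 -8.72985523e-02]
 [ 8.63753024e-02 -1.26639091e-02 -9.96182178e-01]
 [-1.43101129e-01 -9.89708056e-01  1.73833208e-04]]
"delta_pos": [[0.0055, 0.0081, -0.0006]] 
"twist": [[-0.0001, -0.0002, -0.001]]
```

Request:
{"op": "carry_out", "data": {"delta_pos": [[0.005,0.004,0],[0,0.004,0],[0,0.004,0],[0,0.002,0]], "twist": [[0,0,0],[0,0,0],[0,0,0],[0,0,0]], "hand": [-1,-1,-1,-1]}}

```text
time_s: 12.17
tcp_pos: [0.553, 0.0164, 0.2533]
eef_rot: [-0.02, -0.081, -0.702, 0.707]
wrist_force: [-0.5, -1.1, -0.6]
gripper_width: 0.0088
```

```bash
python3 - <<'E'
from h import *
t,s,R=tip(); print(t,s['wrist_force'],s['torque']); to_tip([.5433,.0175,.183],1)
E
```

```text
[0.54359719 0.01723997 0.18119305] [-0.51882314 -1.10355167 -0.63908771] [0.04823094 0.14535944 0.02160493]
"delta_pos": [[-0.0002, -0.0072, -0.0009]] 
"twist": [[-0.0002, -0.0002, -0.0009]]
```

Request:
{"op": "carry_out", "data": {"delta_pos": [[0,0.003,0],[0,0.003,0],[0,0.003,0]], "twist": [[0,0,0],[0,0,0],[0,0,0]], "hand": [-1,-1,-1]}}

```text
time_s: 12.42
tcp_pos: [0.5532, 0.0164, 0.2509]
eef_rot: [-0.02, -0.081, -0.702, 0.707]
wrist_force: [-1.4, 0.6, -0.0]
gripper_width: 0.0087
```

```bash
python3 - <<'E'
from h import *
t,s,R=tip(); print(t,s['wrist_force'],s['torque'])
E
```

```text
[0.54380777 0.01718431 0.17878687] [-1.35964361  0.57883634 -0.02526552] [-0.00775834  0.20846738  0.02660667]
```

Request:
{"op": "carry_out", "data": {"delta_pos": [[0,0.003,0],[0,0.003,0],[0,0.003,0]], "twist": [[0,0,0],[0,0,0],[0,0,0]], "hand": [-1,-1,-1]}}

```text
time_s: 12.67
tcp_pos: [0.5534, 0.0164, 0.2483]
eef_rot: [-0.019, -0.081, -0.702, 0.707]
wrist_force: [-1.4, -0.3, -0.9]
gripper_width: 0.009
```

```bash
python3 - <<'E'
from h import *
t,s,R=tip(); print(t,s['wrist_force'],s['torque'])
grab('side','side11')
im=cv2.imread('pics/side11.png')
cv2.imwrite('pics/cn.png',cv2.resize(cv2.convertScaleAbs(im[85:145,190:235],alpha=1.6),None,fx=10,fy=10,interpolation=cv2.INTER_CUBIC))
E
```

```text
[0.54396451 0.01717629 0.1762361 ] [-1.43507586 -0.31842763 -0.9113857 ] [ 0.0238674   0.27095513 -0.05518788]
```

View pics/cn.png

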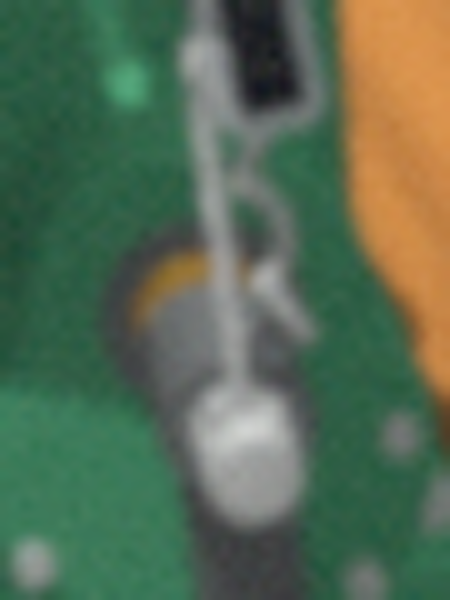

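Request:
{"op": "carry_out", "data": {"delta_pos": [[0.002,0.006,0],[0.001,0.006,0],[0.001,0.006,0],[0,0,0]], "twist": [[0,0,0],[0,0,0],[0,0,0],[0,0,0]], "hand": [-1,-1,-1,-1]}}

```text
time_s: 13.05
tcp_pos: [0.5532, 0.0164, 0.2432]
eef_rot: [-0.02, -0.081, -0.702, 0.707]
wrist_force: [-0.6, -0.5, 0.2]
gripper_width: 0.0087
```

```bash
python3 - <<'E'
from h import *
t,s,R=tip(); print(t,s['wrist_force'],s['torque'],s['gripper_width'],R[:,1])
E
```

```text
[0.54385996 0.01717888 0.17110446] [-0.60866609 -0.49223958  0.20531471] [0.04349615 0.06949203 0.04711858] 0.008669436726505594 [ 0.14223267 -0.01269837 -0.9897518 ]
```

Request:
{"op": "carry_out", "data": {"delta_pos": [[0.001,0.01,0],[0.001,0.01,0],[0.001,0.01,0],[0.001,0.01,0],[0,0,0]], "twist": [[0,0,0],[0,0,0],[0,0,0],[0,0,0],[0,0,0]], "hand": [-1,-1,-1,-1,-1]}}

```text
time_s: 13.47
tcp_pos: [0.5537, 0.0163, 0.2319]
eef_rot: [-0.02, -0.081, -0.702, 0.707]
wrist_force: [0.3, 0.3, 0.6]
gripper_width: 0.0088
```

```bash
python3 - <<'E'
from h import *
t,s,R=tip(); print(t,s['wrist_force'],s['torque'],s['gripper_width'],R[:,1])
grab('side','side12')
im=cv2.imread('pics/side12.png')
cv2.imwrite('pics/co.png',cv2.resize(cv2.convertScaleAbs(im[85:160,190:240],alpha=1.6),None,fx=8,fy=8,interpolation=cv2.INTER_CUBIC))
E
```

```text
[0.54433976 0.01714289 0.15982274] [0.34198192 0.26030342 0.60127132] [-0.00789359  0.06933922 -0.01298859] 0.008831103982604395 [ 0.14214077 -0.01269156 -0.98976509]
```

View pics/co.png

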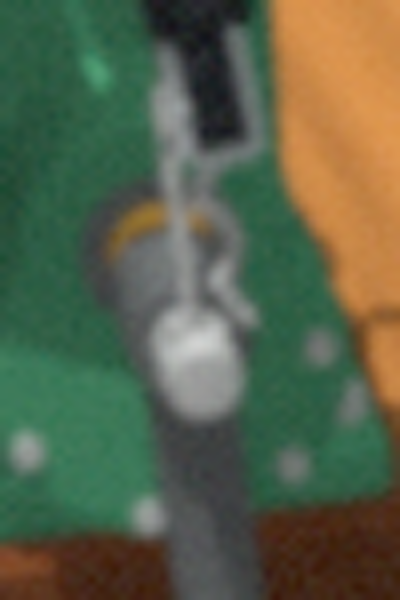

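Request:
{"op": "carry_out", "data": {"delta_pos": [[0.001,0.01,0],[0.001,0.01,0],[0.001,0.01,0],[0.001,0.008,0],[0,0,0]], "twist": [[0,0,0],[0,0,0],[0,0,0],[0,0,0],[0,0,0]], "hand": [-1,-1,-1,-1,-1], "force": 75}}

```text
time_s: 13.93
tcp_pos: [0.5545, 0.0163, 0.2219]
eef_rot: [-0.02, -0.082, -0.702, 0.707]
wrist_force: [0.3, 0.0, -0.3]
gripper_width: 0.0084
```

Request:
{"op": "carry_out", "data": {"delta_pos": [[0.001,0.008,0],[0.001,0.008,0]], "twist": [[0,0,0],[0,0,0]], "hand": [-1,-1]}}

```text
time_s: 14.1
tcp_pos: [0.5552, 0.0162, 0.2187]
eef_rot: [-0.021, -0.082, -0.702, 0.707]
wrist_force: [-2.6, -0.0, 8.8]
gripper_width: 0.0085
```

```bash
python3 - <<'E'
from h import *
t,s,R=tip(); print(t,s['wrist_force'],s['torque'],s['gripper_width'],R[:,1])
E
```

```text
[0.54599122 0.01700294 0.1465944 ] [-2.5807168  -0.02766641  8.77629613] [ 0.02216144  0.5509169  -0.01751237] 0.008452243618235659 [ 0.14508665 -0.01287464 -0.98933519]
```

Request:
{"op": "carry_out", "data": {"delta_pos": [[0.003,0.01,0],[0.003,0.01,0],[0.002,0.01,0]], "twist": [[0,0,-0.001],[0,0,-0.001],[0,0,-0.001]], "hand": [-1,-1,-1]}}

```text
time_s: 14.35
tcp_pos: [0.5554, 0.0163, 0.213]
eef_rot: [-0.021, -0.082, -0.702, 0.707]
wrist_force: [-1.3, 0.4, 5.3]
gripper_width: 0.0082
```

```bash
python3 - <<'E'
from h import *
t,s,R=tip(); print(t,s['wrist_force'],s['torque'],s['gripper_width'],R[:,1])
E
```

```text
[0.54618378 0.01707382 0.14088825] [-1.27179034  0.3607953   5.27512141] [0.02295607 0.33088338 0.02030986] 0.008219966494427494 [ 0.1444533  -0.01270509 -0.98943005]
```

Request:
{"op": "carry_out", "data": {"delta_pos": [[0.002,0.01,0],[0.002,0.01,0],[0.002,0.01,0]], "twist": [[0,0,-0.001],[0,0,-0.001],[0,0,-0.001]], "hand": [-1,-1,-1]}}

```text
time_s: 14.6
tcp_pos: [0.5556, 0.0163, 0.2064]
eef_rot: [-0.02, -0.081, -0.702, 0.707]
wrist_force: [-0.1, -0.6, 2.1]
gripper_width: 0.0083
```

```bash
python3 - <<'E'
from h import *
t,s,R=tip(); print(t,s['wrist_force'],s['torque'],s['gripper_width'],R[:,1])
grab('side','side13')
im=cv2.imread('pics/side13.png')
cv2.imwrite('pics/cp.png',cv2.resize(cv2.convertScaleAbs(im[85:160,190:240],alpha=1.6),None,fx=8,fy=8,interpolation=cv2.INTER_CUBIC))
E
```

```text
[0.54625564 0.01706845 0.134321  ] [-0.14920254 -0.58258918  2.09222001] [ 0.00627598 -0.02140664 -0.01403819] 0.008257687602029688 [ 0.1422114  -0.01250165 -0.98975736]
```

View pics/cp.png

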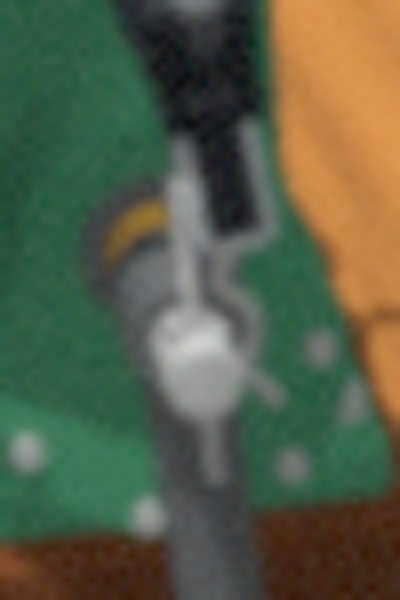

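Request:
{"op": "carry_out", "data": {"delta_pos": [[0.002,0.008,0],[0.002,0.008,0],[0.001,0.008,0]], "twist": [[0,0,0],[0,0,0],[0,0,0]], "hand": [-1,-1,-1]}}

```text
time_s: 14.9
tcp_pos: [0.5555, 0.0162, 0.199]
eef_rot: [-0.02, -0.081, -0.702, 0.707]
wrist_force: [-0.3, -0.7, -1.0]
gripper_width: 0.0084
```

```bash
python3 - <<'E'
from h import *
t,s,R=tip(); print(t,s['wrist_force'],s['torque'],s['gripper_width'],R[:,1])
E
```

```text
[0.54612619 0.01706872 0.12686879] [-0.26532113 -0.68189301 -0.98399922] [0.01377631 0.02179211 0.03681899] 0.008439729971179656 [ 0.14243139 -0.01247371 -0.98972608]
```

Request:
{"op": "carry_out", "data": {"delta_pos": [[0.0005,0.004,0],[0.0005,0.004,0],[0,0,0]], "twist": [[0,0,0],[0,0,0],[0,0,0]], "hand": [-1,-1,-1]}}

```text
time_s: 15.15
tcp_pos: [0.5562, 0.0162, 0.1973]
eef_rot: [-0.02, -0.082, -0.702, 0.707]
wrist_force: [-0.2, 0.0, 1.2]
gripper_width: 0.0084
```

```bash
python3 - <<'E'
from h import *
t,s,R=tip(); print(t,s['wrist_force'],s['torque'],s['gripper_width'],R[:,1])
np.set_printoptions(precision=4,suppress=True)
grab('side','side14')
im=cv2.imread('pics/side14.png')
cv2.imwrite('pics/cq.png',cv2.resize(cv2.convertScaleAbs(im[90:165,190:240],alpha=1.6),None,fx=8,fy=8,interpolation=cv2.INTER_CUBIC))
E
```

```text
[0.54696719 0.01704693 0.12517218] [-0.23288253  0.00665333  1.17523629] [-0.00984957  0.29848835  0.01344797] 0.008386474422934848 [ 0.14418897 -0.01253628 -0.98947076]
```

View pics/cq.png

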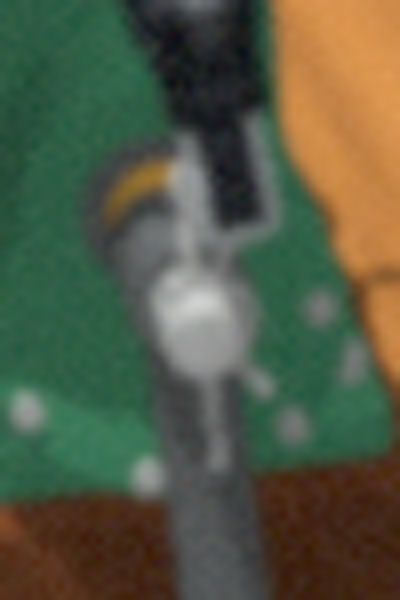

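Request:
{"op": "carry_out", "data": {"delta_pos": [[0.001,0.004,0],[0.001,0.004,0]], "twist": [[0,0,0],[0,0,0]], "hand": [-1,-1]}}

```text
time_s: 15.37
tcp_pos: [0.5564, 0.0162, 0.1968]
eef_rot: [-0.021, -0.083, -0.702, 0.707]
wrist_force: [-4.6, 0.1, 12.9]
gripper_width: 0.0088
```

```bash
python3 - <<'E'
from h import *
t,s,R=tip(); print(t,s['wrist_force'],s['torque'],s['gripper_width'],R[:,1])
E
```

```text
[0.54731839 0.01702119 0.12467972] [-4.59034091  0.11337023 12.89780527] [-0.06714254  0.72453895  0.01510919] 0.00878478445628585 [ 0.14589136 -0.01272179 -0.98921882]
```

Request:
{"op": "carry_out", "data": {"delta_pos": [[0,-0.002,0],[0,0,0],[0,0,0],[0,0,0],[0,0,0]], "twist": [[0,0,-0.002],[0,0,0],[0,0,0],[0,0,0],[0,0,0]], "hand": [-1,-0.5,-0.3,-0.2,-0.2]}}

```text
time_s: 15.78
tcp_pos: [0.5554, 0.0163, 0.1967]
eef_rot: [-0.019, -0.081, -0.702, 0.707]
wrist_force: [0.3, -0.5, 0.1]
gripper_width: 0.0344
```

Request:
{"op": "carry_out", "data": {"delta_pos": [[0,-0.03,0],[0,-0.06,0],[0,-0.08,0],[0,-0.1,0],[0,-0.1,0.05],[0,-0.05,0.1],[0,0,0.12],[0,0,0.12],[0,0,0.12],[0,0,0]], "twist": [[0,0,0],[0,0,0],[0,0,0],[0,0,0],[0,0,0],[0,0,0],[0,0,0],[0,0,0],[0,0,0],[0,0,0]], "hand": [-0.2,-0.2,-0.2,-0.2,-0.2,-0.2,-0.2,-0.2,-0.2,-0.2]}}

```text
time_s: 16.62
tcp_pos: [0.5274, -0.1128, 0.3101]
eef_rot: [-0.021, -0.079, -0.702, 0.707]
wrist_force: [0.0, -0.4, -0.6]
gripper_width: 0.0341
```

```bash
python3 - <<'E'
from h import *
t,s,R=tip(); print(s['wrist_force'],s['tcp_pos'],s['gripper_width'],s['time_s'])
grab('side','side15');grab('top','top15')
im=cv2.imread('pics/side15.png')
a=cv2.resize(cv2.convertScaleAbs(im[80:160,180:240],alpha=1.6),None,fx=7,fy=7,interpolation=cv2.INTER_CUBIC)
im=cv2.imread('pics/top15.png')
b=cv2.resize(im[180:230,140:200],None,fx=6,fy=6,interpolation=cv2.INTER_CUBIC)
b=cv2.copyMakeBorder(b,0,a.shape[0]-b.shape[0],0,0,cv2.BORDER_CONSTANT)
cv2.imwrite('pics/cr.png',np.hstack([a,b]))
E
```

```text
[ 0.01194105 -0.44124895 -0.60479651] [ 0.52735156 -0.11277353  0.31005137] 0.03413106135347691 16.6167
```

View pics/cr.png

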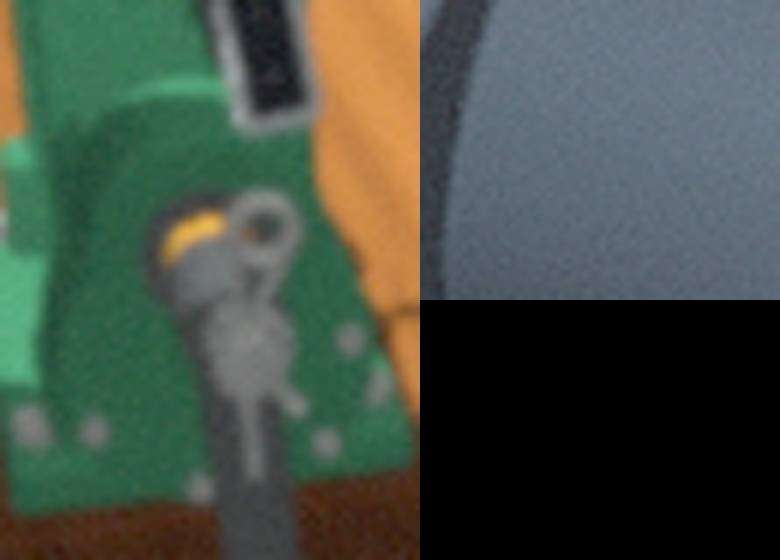

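View pics/side15.png

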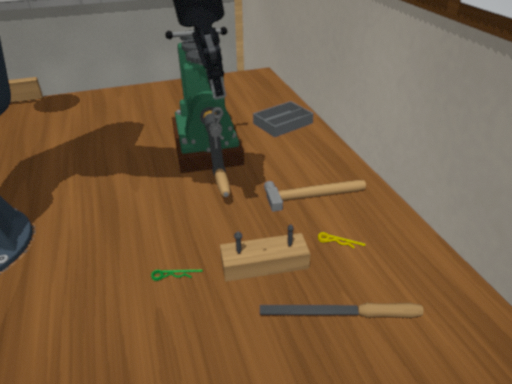

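```bash
python3 - <<'E'
from h import *
np.set_printoptions(precision=4,suppress=True)
Rm=goal_R(-np.pi/2-.087); 
for P in ([.5439,.0165,.17],[.5441,.0185,.17]):
  for c in [(265,229),(256,475)]:
    print(inplane('side',180+(c[0]+.5)/7-.5,80+(c[1]+.5)/7-.5,np.array(P),Rm)[0])
E
```

```text
[0.5527 0.0157 0.2114]
[0.5444 0.0165 0.1255]
[0.5532 0.0177 0.2105]
[0.5448 0.0184 0.1243]
```

Request:
{"op": "carry_out", "data": {"delta_pos": [[0,0,0.1],[0,0,0.12],[0,0,0.12],[0,0,0.12],[0,0,0.12],[0,0,0.1],[0,0,0.06],[0,0,0]], "twist": [[0,0,0],[0,0,0],[0,0,0],[0,0,0],[0,0,0],[0,0,0],[0,0,0],[0,0,0]], "hand": [-0.2,-0.2,-0.2,-0.2,-0.2,-0.2,-0.2,-0.2]}}

```text
time_s: 17.38
tcp_pos: [0.5145, -0.2926, 0.3107]
eef_rot: [-0.025, -0.075, -0.704, 0.706]
wrist_force: [0.9, -0.9, 0.2]
gripper_width: 0.0341
```

```bash
python3 - <<'E'
from h import *
s,R=st(); print(s['tcp_pos'])
grab('side','side16');grab('top','top16')
im=cv2.imread('pics/side16.png')
a=cv2.resize(cv2.convertScaleAbs(im[80:160,180:240],alpha=1.6),None,fx=7,fy=7,interpolation=cv2.INTER_CUBIC)
im=cv2.imread('pics/top16.png')
b=cv2.resize(im[180:230,140:200],None,fx=6,fy=6,interpolation=cv2.INTER_CUBIC)
b=cv2.copyMakeBorder(b,0,a.shape[0]-b.shape[0],0,0,cv2.BORDER_CONSTANT)
cv2.imwrite('pics/cs.png',np.hstack([a,b]))
E
```

```text
[ 0.51451467 -0.2925973   0.31072271]
```

View pics/cs.png

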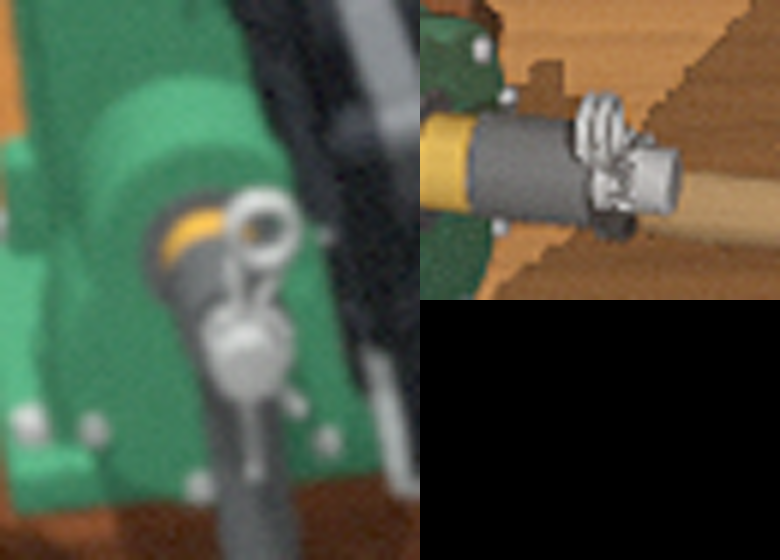

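```bash
python3 - <<'E'
from h import *
np.set_printoptions(precision=4,suppress=True)
im=cv2.imread('pics/top16.png')
cv2.imwrite('pics/ct.png',cv2.resize(im[190:220,160:190],None,fx=20,fy=20,interpolation=cv2.INTER_CUBIC))
E
```

```text
(no output)
```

View pics/ct.png

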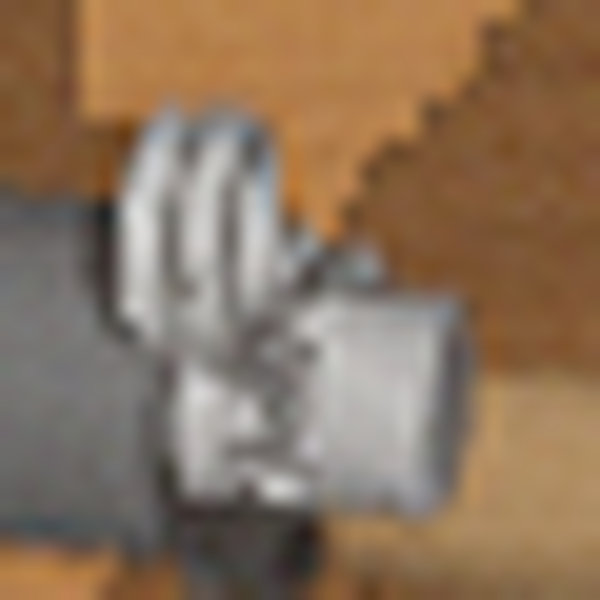

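```bash
python3 - <<'E'
from station import order
print(order.hand_in())
E
```

```text
the job is handed in; nothing more can be done
None
```

The crank is home, the R-clip is through the shaft's cross-hole and closed round it, and the job is handed in. No verdict was reported. The clock read about 17.5 s of the 58 s at hand-in.

**What I did**
- **Crank:** I pushed the hub home with the fingers straddling the shaft. The first try caught the shaft's end at about 8 N, so I backed off, re-centred and widened the jaws. The second push ran until it stopped hard at about 46 N.
- **Clip:** I gripped it by the coil and lifted it out. I tilted it to match the shaft's lean of about -0.05 rad.
- **Insertion:** The leg entered the hole with almost no force and the bent leg rode over at about 9 N. I stopped when it stiffened at about 13 N, released it and withdrew the arm.

**Last checks**
- **Clip position:** The side view puts the coil about 211 mm up and the leg tip about 125 mm up, against 210 and 124 mm expected. The origin is therefore within about 1 mm of the shaft's axis in height.
- **Clip angle:** The top view shows the coil square across the shaft, to within about 0.02 rad of the shaft's measured direction.
- **Crank and bystanders:** The hub sits against the bush. The last full side view showed the punches, hammer and file where they started.

**What disagreed or went unchecked**
- The side camera placed the shaft's end about 6 mm further in than the top view did. I went by the top view and by touch, and the hole turned up there.
- The 46 N push on the crank was by the fingers. I took the 40 N limit to cover only the arm and the gripper's body.
- The bent leg's closing was judged from pictures and from feel, not measured.

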